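Clamp the hexagonal honey jar and loosen its lid

ROBOT

A 7-joint arm with a two-finger parallel gripper is mounted at the origin on the work surface. World frame = base frame: x ahead of the robot, y to its left, z up, the work surface at z = 0. Lengths are in m, angles in rad, forces in N, time in s.
With the tool pointing down it reaches from about 0.4 to 0.85 m from the base axis. Payload 4.5 kg.
Tool frame: the origin (TCP) lies on the centre line of the jaws, within the pads' length; the fingertips stand ahead of it and the grasp point (between the pads) lies 3 mm ahead of it (r.finger_overhang is the z of the fingertips in the tool frame, in m); z points along the fingers, y is the direction in which the jaws open and shut (so a half turn about z gives the same grasp; the last joint's range is limited). The gripper opens to 88 mm and grips with 3 to 60 N. Pads are 18 mm wide; open, the fingers measure 123 mm over their backs; the gripper's body (75 mm by 187 mm) begins 45 mm behind the grasp point.
Start: joints at [-1.31, 0.689, -0.195, 1.565, 0.157, 0.902, -0.215], TCP at [0.141, 0.609, 0.261] pointing down, gripper open.
Joint ranges: [-3.01, 3.01], [-0.46, 2.08], [-1.47, 1.51], [0.13, 2.56], [-1, 4.14], [0.04, 2.09], [-2.66, 2.66]. Speed limits (rad/s): [2.57, 2.57, 3.14, 3.14, 3.14, 3.14, 3.14].

INTERFACE

Orientations are given as a unit quaternion [x, y, z, w].
In Python, from plant import get_state, snapshot, camera_model, workorder, boxes_of, mark_of, r gives the robot as it stands.
- The arm moves only by the tool jog_arm, never from a script. Its argument "rows" is a list of rows, each a list of 2 entries, a list of its own where there are three numbers: the shift along the tool's x, y, z normalised to -1 to 1, where 1 is 75 cm, then the turn about the tool's z normalised to -1 to 1, where 1 is 2 rad. A call has 1 to 20 rows; each row is the pose to reach, as a shift and turn from the pose commanded when the call began, along the tool's axes at that moment; what a row does not reach only later rows make up. A row lasts 1/12 s, in which the tool goes at most 41.7 mm and 7.16 degrees, less where a joint would pass 70% of its speed; a pose out of reach is approached as far as the arm can. A call with a number of a shift or a turn outside -1 to 1 is refused whole. A call with a gripper value outside its range is refused whole. "gripper" is the finger opening in mm, from 0 to 88.1, set as the call begins (left out, the last holds). The fingers move at their own pace and stop on an object; "newtons" is the grip in N (left out, the last holds). Time passes only in rows, so rows that repeat a pose let the fingers close. It gives the time, the measured TCP pose, the force and the opening at its end, in the units of the state.
- get_state(): the state, without advancing time (a new reading comes with each control period).
- snapshot(name): name is "scene" or "top" or "wrist"; returns the picture (400x640x3 uint8, red, green, blue); there is no depth.
- camera_model(name): a dict with "mtx" (3x3 intrinsics, pixels), "extrinsics" (4x4, takes a point from camera to world coordinates); the wrist camera has in their place "T_tool_cam" (4x4, takes a point from camera to tool coordinates, whose origin is the TCP and whose axes are the flange's). Camera axes: x right, y up, looking along -z (the intrinsics and any distortion apply to the point x, -y, -z); pixel columns grow to the right and rows downward; lengths in m; the calibration is good to about 2 mm. A picture is of the moment at which its call begins: read the wrist's pose just before it. camera_model takes no time and is no camera call.
- workorder.finish_job(): hands the job in, once; it reports no verdict.
Trained networks look in the newest picture that a camera, given by its name, has taken for a name from the list of things; names that differ only in an ending like _2 or _b are one class to them, and where a whole thing is asked for, a point or a joint stands for the part that bears it (a point fixed in the world has none). Each returns a list of dicts, best first, with "p" (0 to 1); they miss things now and then, are a little off and sometimes report something else, mostly with a low value. They report only what shows in the picture. A call takes as long as a camera call.
- boxes_of(thing, camera): "rect" ([left, top, right, bottom] in pixels, round what is visible of it).
- mark_of(thing, camera): "pixel" ([row, column] in pixels: a listed point, or the origin of a listed thing).
The state is a dict: "clock": time; "q": joint angles; "qd": joint speeds; "joint_torque": joint torques, N m; "tool_pos": TCP position; "eef_rot": TCP orientation; "contact_force": force on the tool from outside, world axes, zero at the start; "moment": the same for the moment, N m; "opening": opening from 0.0 (shut) to 1.0 (fully open).
Only numpy, scipy, OpenCV 4.12 (cv2) and the standard library are available. Lean on these libraries where they do the work, as an engineer would, in place of code of your own. Each camera call takes 0.05 s, during which the arm holds its last target.

TASK

Open the new jar of honey for the breakfast counter: stand up the six-sided jar that lies on its side, set it on the seat of the jar clamp with two of its flats square to the jaws, and swing the clamp's lever until the jaws hold the jar tight. Then loosen the jar's lid with about a quarter turn anticlockwise, leave the jar standing in the closed clamp, do not drop it, and leave the other things on the counter where they are.

Things in the scene. Friction and masses are not known exactly. Their poses are not given: they have to be found in the camera images.
- honey_jar: six-sided amber honey jar, round metal lid, 0.36 kg, 100 mm tall. Origin: centre of its underside; z axis from underside to lid. Hexagonal to z 64 mm: 60 mm across flats, 69 over corners, flats facing its x axis and every 60 degrees on; then a round 53 mm neck; lid from z 80 to 100. Starts lying on a flat, axis level 30 mm up, lid roughly towards the robot; can be lifted by the lid
- jar_lid_center (a point): centre of the jar's round lid (58 mm in diameter, 20 mm high), 90 mm above the jar's underside along the jar's axis, 10 mm under the lid's top
- jar_lid (a joint): turn of the lid on the jar in rad: 0 shut, grows anticlockwise seen from above the lid, stop at 1.75. Turning takes about 0.4 N m; it stays where it is left. The lid does not come off; above 1.05 it counts as loosened
- jar_clamp: metal quick-action jar vice fixed on the counter. Base 215 x 100 mm, 14 mm thick; two rubber-lined jaws 84 mm wide, tops 64 mm above the counter, bevelled at the top. Origin: at counter level midway between the open jaws. Jaw faces are square to its x axis: fixed jaw's face at x +33.5 mm, sliding jaw's at -33.5 mm when open (gap 67 mm). The gap runs along y, open at both ends
- clamp_seat (a point): the middle of the seat between the open jaws, on top of the base plate, 14 mm above the counter: where the jar's underside goes
- clamp_lever (a joint): cam lever angle in rad, growing anticlockwise from above: 0 open, 1.2 shut when empty; starts at 0 to 0.12. Each rad slides the jaw 10 mm towards the fixed one, pushing the jar along. It meets a square-standing jar at 0.70, then stiffens; pressed on and let go it rests at about 0.71 (0.69 to 0.95 counts as held). Takes about 5 N at the grip, 6 to 20 N to tighten; stays where it is left
- lever_grip (a point): point on the lever's upright steel grip (round pin 18 mm in diameter, 50 mm high), 76 mm above the counter, 18 mm under the grip's top; it turns with the lever, 100 mm from the pivot. At lever angle 0 it lies, seen from the pivot, 110 degrees anticlockwise of the clamp's x axis
- lever_pivot (a point): point on the lever's upright pivot axis at the same height as lever_grip, 88 mm from the middle of the open jaws towards the clamp's -x
- round_jar: bystander: a round jam jar, 62 mm in diameter and 100 mm tall, standing; origin at the centre of its underside
- milk_carton: bystander: a small milk carton, 58 mm square and 133 mm tall; origin at the centre of its underside
- mug: bystander: a white mug, 78 mm in diameter and 92 mm tall; origin at the centre of its underside
- sugar_bowl: bystander: a white bowl, 90 mm in diameter and 50 mm tall; origin at the centre of its underside
- spoon: bystander: a steel spoon 150 mm long lying on the counter
- saucer: bystander: a white plate, 140 mm in diameter and 18 mm tall; origin at the centre of its underside

How it is judged:
By the outcome, as a careful person would: the job done as asked, in the order asked, and still so for the second after the job is handed in, with the robot touching nothing.
It also fails if it takes over 72 s, if anything falls off the work surface, if the arm or the gripper's body presses on something with over 40 N, if the wrist force passes 120 N, or if a joint passes its speed limit or range.

## Working session

There is one attempt and no reset: what is moved stays moved. The work goes in short steps, Python scripts to look and compute and a tool call to move; the robot and the scene stay as the last step left them, time stands still between calls to the robot, and variables do not carry over. Pictures are saved under pics/ and viewed, and the job is handed in when it is done.

Besides the shell and the picture viewer there is one more tool, called after "Call:" as a command line: name --argument value ..., lists and objects as JSON in quotes. jog_arm: Moves the arm, as the interface text tells. Scaled input: -1 to 1 covers 75 cm each way for a shift and 2 rad each way for a turn. Its arguments: {"type":"object","properties":{"rows":{"type":"array"},"gripper":{"type":"number"},"newtons":{"type":"number"}},"required":["rows"]}

```bash
ls; mkdir -p pics; python3 - <<'E'
from plant import *
import cv2
s=get_state();print(s)
for n in("scene","top","wrist"):
    im=snapshot(n);cv2.imwrite(f"pics/{n}0.png",im[:,:,::-1]);print(n,camera_model(n))
print([a for a in dir(r) if a[0]!='_'])
for t in ["honey_jar","jar_lid_center","clamp_seat","lever_grip","lever_pivot","jar_clamp","round_jar","milk_carton","mug","sugar_bowl","spoon","saucer"]:
    for n in("scene","top"):
        print(t,n,mark_of(t,n)[:2])
print(get_state()['clock'])
E
```

```text
pics
{'clock': 0.0, 'q': array([-1.310191  ,  0.68996278, -0.19453674,  1.56637311,  0.15725921,
        0.90248613, -0.21511522]), 'qd': array([-7.23032871e-04,  8.64106555e-04, -2.41758611e-04,  6.19844997e-05,
       -1.24709321e-03, -3.17870068e-04,  7.21198043e-04]), 'joint_torque': array([ 4.04141088e-05, -5.27570271e+01, -1.26695316e+00, -1.53422552e+01,
       -5.26579865e-02,  6.60515449e-03,  1.78096711e-04]), 'tool_pos': array([0.14042957, 0.60839731, 0.25991605]), 'eef_rot': array([ 1.13127404e-01,  9.93580064e-01, -9.18642973e-04, -5.95108972e-05]), 'contact_force': array([ 0.25112321,  0.37997882, -0.35458396]), 'moment': array([ 0.03467918, -0.00655258, -0.01783896]), 'opening': 0.9982852789701668}
scene {'mtx': array([[428.43600012,   0.        , 320.25593154],
       [  0.        , 428.43600012, 200.76008773],
       [  0.        ,   0.        ,   1.        ]]), 'extrinsics': array([[ 0.85711474, -0.42293589,  0.29407408,  0.9463869 ],
       [ 0.51512303,  0.70193208, -0.49187359, -0.64556086],
       [ 0.00161096,  0.57307643,  0.81950034,  1.10987657],
       [ 0.
[... 2052 characters left out ...]
80.3, 276.6], 'p': 0.25}]
milk_carton scene [{'pixel': [208.8, 229.8], 'p': 0.7}, {'pixel': [188.3, 405.9], 'p': 0.63}]
milk_carton top [{'pixel': [251.3, 326.7], 'p': 0.6}, {'pixel': [135.4, 253.9], 'p': 0.55}]
mug scene [{'pixel': [229.9, 384.6], 'p': 0.59}]
mug top [{'pixel': [138.8, 312.4], 'p': 0.61}]
sugar_bowl scene [{'pixel': [119.0, 380.4], 'p': 0.79}]
sugar_bowl top [{'pixel': [208.5, 176.7], 'p': 0.82}, {'pixel': [253.9, 326.5], 'p': 0.56}]
spoon scene [{'pixel': [180.2, 282.3], 'p': 0.51}]
spoon top [{'pixel': [253.9, 326.5], 'p': 0.74}]
saucer scene [{'pixel': [356.8, 255.4], 'p': 0.83}]
saucer top [{'pixel': [167.8, 485.7], 'p': 0.96}, {'pixel': [228.2, 391.0], 'p': 0.16}]
1.35
```

View pics/scene0.png

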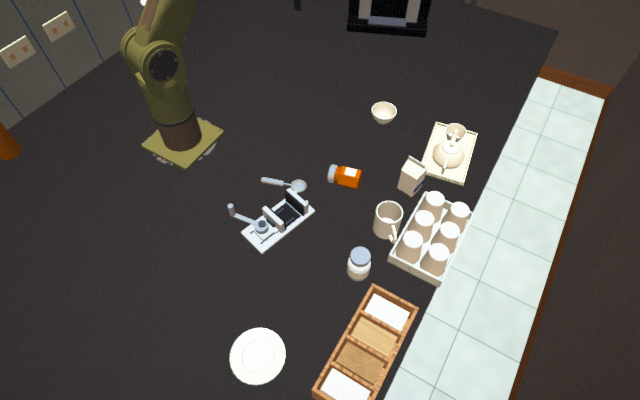

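View pics/top0.png

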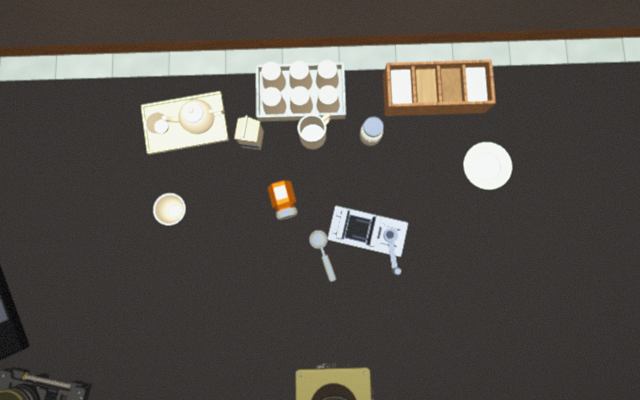

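View pics/wrist0.png

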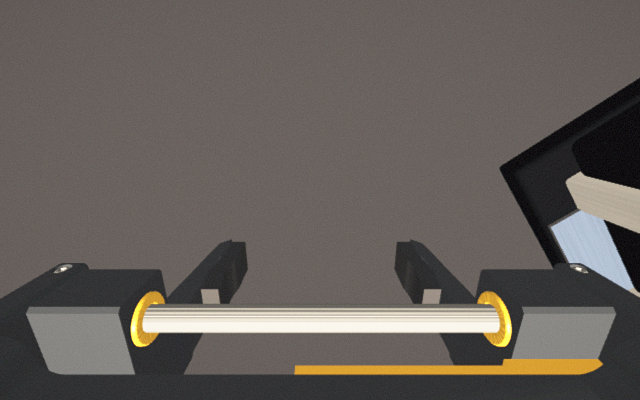

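The scene and top views agree. The jar lies at scene (345,176), top (283,200), with its lid toward the robot. The clamp is at top (368,230), the lever pivot at (390,232) and the grip near (397,271). The spoon lies between them. Next I'll triangulate.

```bash
cat > h.py <<'E'
import numpy as np, cv2
from plant import *
from scipy.spatial.transform import Rotation as R
def cam(n,s=None):
    m=camera_model(n); K=m['mtx']
    if n!='wrist': return K,m['extrinsics']
    T=np.eye(4);T[:3,:3]=R.from_quat(s['eef_rot']).as_matrix();T[:3,3]=s['tool_pos']
    return K,T@m['T_tool_cam']
def ray(c,px): # px=[row,col]
    K,E=c; v=np.linalg.inv(K)@[px[1],px[0],1.]; d=E[:3,:3]@[v[0],-v[1],-v[2]]
    return E[:3,3],d/np.linalg.norm(d)
def onz(c,px,z):
    o,d=ray(c,px);return o+d*(z-o[2])/d[2]
def tri(*obs):
    A=np.zeros((3,3));b=np.zeros(3);rs=[ray(c,p) for c,p in obs]
    for o,d in rs:
        P=np.eye(3)-np.outer(d,d);A+=P;b+=P@o
    x=np.linalg.solve(A,b)
    return x,[float(np.linalg.norm((np.eye(3)-np.outer(d,d))@(x-o))) for o,d in rs]
def proj(c,X):
    K,E=c;p=np.linalg.inv(E)@[*X,1];v=K@[p[0],-p[1],-p[2]];return np.array([v[1]/v[2],v[0]/v[2]])
E
python3 - <<'E'
from h import *
np.set_printoptions(precision=4,suppress=True)
S,T=cam('scene'),cam('top')
for n,a,b in [("pivot",[222.3,261.8],[230.3,391.1]),("grip",[208.3,229.1],[274.1,394.2]),("seat",[214.6,285],[226.7,354.4]),("clamp",[218.1,289.5],[229.3,358.7]),("lid",[172,330.6],[210.6,288.3])]:
    print(n,*tri((S,a),(T,b)))
for n,p,z in [("lidtop",[212,287],.03),("bodytop",[190,281],.03),("rear",[181,280],.03),("seat",[226.7,354.4],.014),("spoon",[240,318],0.01),("mug",[133,312],.09),("round",[131,371],.1),("carton",[132,250],.1)]:
    print(n,onz(T,p,z))
print(r.finger_overhang)
c=cv2.imread('pics/top0.png')[170:290,250:420];cv2.imwrite('pics/topc.png',cv2.resize(c,None,fx=4.5,fy=4.5,interpolation=cv2.INTER_CUBIC))
E
```

```text
pivot [ 0.4737 -0.1739  0.077 ] [0.0022845998029500008, 0.0022845998029500584]
grip [ 0.3559 -0.1779  0.0628] [0.001473125587648985, 0.0014731255876487695]
seat [ 0.4891 -0.0808  0.0079] [0.0054988785157487965, 0.005498878515748818]
clamp [ 0.4923 -0.0856 -0.0062] [0.007584263840206851, 0.007584263840206818]
lid [0.5384 0.1073 0.0473] [0.003621794117904244, 0.003621794117904168]
lidtop [0.5393 0.1148 0.03  ]
bodytop [0.6034 0.1308 0.03  ]
rear [0.6297 0.1333 0.03  ]
seat [ 0.4928 -0.0768  0.014 ]
spoon [0.458  0.0289 0.01  ]
mug [0.7519 0.036  0.09  ]
round [ 0.7495 -0.1273  0.1   ]
carton [0.7572 0.2072 0.1   ]
0.022
```

View pics/topc.png

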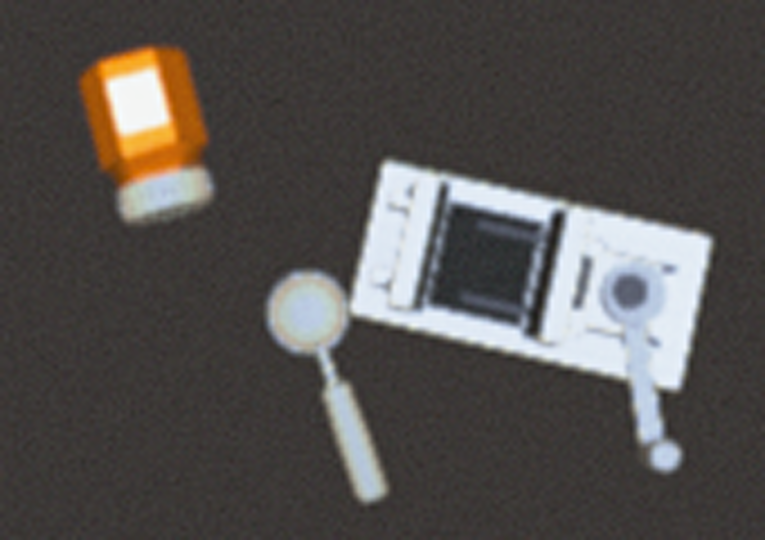

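The top crop shows the lid pointing toward the robot. The clamp's x axis points to image left, at a yaw of about 77°, and the lever grip is at the lower right. I'll move above the scene for wrist views.

```bash
cat >> h.py <<'E'
def go(p,yaw,s=None):
    "yaw: of tool y, deg; prints shift, turn normalised"
    s=s or get_state(); M=R.from_quat(s['eef_rot']).as_matrix()
    y0=np.degrees(np.arctan2(M[1,1],M[0,1])); d=M.T@(np.array(p)-s['tool_pos'])
    tw=-((yaw-y0+180)%360-180)
    print('pos',s['tool_pos'].round(4),'yaw',round(y0,2),'shift',(d/.75).round(4),'turn',round(np.radians(tw)/2,4),'rows',np.ceil(max(np.linalg.norm(d)/.0417,abs(tw)/7.16)),'t',s['clock'],'F',s['contact_force'].round(1),'q',s['q'].round(2))
E
python3 -c "
from h import *
go([.52,.03,.30],101)"
```

```text
pos [0.1405 0.609  0.2607] yaw 77.01 shift [-0.6666 -0.6385 -0.0524] turn -0.2094 rows 17.0 t 1.35 F [-0.9  0.  -0.1] q [-1.31  0.69 -0.19  1.57  0.16  0.9  -0.22]
```

Call:
jog_arm --rows '[[[-0.667,-0.638,-0.052],-0.21],[[-0.667,-0.638,-0.052],-0.21],[[-0.667,-0.638,-0.052],-0.21],[[-0.667,-0.638,-0.052],-0.21],[[-0.667,-0.638,-0.052],-0.21],[[-0.667,-0.638,-0.052],-0.21],[[-0.667,-0.638,-0.052],-0.21],[[-0.667,-0.638,-0.052],-0.21],[[-0.667,-0.638,-0.052],-0.21],[[-0.667,-0.638,-0.052],-0.21],[[-0.667,-0.638,-0.052],-0.21],[[-0.667,-0.638,-0.052],-0.21],[[-0.667,-0.638,-0.052],-0.21],[[-0.667,-0.638,-0.052],-0.21],[[-0.667,-0.638,-0.052],-0.21],[[-0.667,-0.638,-0.052],-0.21],[[-0.667,-0.638,-0.052],-0.21],[[-0.667,-0.638,-0.052],-0.21],[[-0.667,-0.638,-0.052],-0.21],[[-0.667,-0.638,-0.052],-0.21]]'

```text
clock: 3.02
tool_pos: [0.5199, 0.0312, 0.2997]
eef_rot: [-0.097, 0.995, 0.0, -0.0]
contact_force: [0.4, 0.3, -0.2]
opening: 0.996
```

```bash
python3 - <<'E'
from h import *
import pickle
s=get_state();im=snapshot('wrist');cv2.imwrite('pics/w1.png',im[:,:,::-1]);pickle.dump(s,open('w1.pkl','wb'))
go([.52,.03,.3],101,s)
W,T=cam('wrist',s),cam('top')
for t,z in [("honey_jar",.03),("jar_lid_center",.03),("clamp_seat",.014),("lever_grip",.076),("lever_pivot",.076)]:
    m=mark_of(t,'wrist')[:2]
    for k in m: print(t,k,onz(W,k['pixel'],z).round(4))
E
```

```text
pos [0.5199 0.0312 0.2997] yaw 101.12 shift [ 0.0002 -0.0016 -0.0005] turn 0.001 rows 1.0 t 3.0167 F [ 0.4  0.3 -0.2] q [ 0.1   0.52 -0.38  1.82  0.25  0.85  1.36]
honey_jar {'pixel': [248.2, 377.7], 'p': 0.83} [0.6265 0.1436 0.03  ]
jar_lid_center {'pixel': [190.6, 375.0], 'p': 0.72} [0.5357 0.1153 0.03  ]
clamp_seat {'pixel': [131.8, 247.2], 'p': 0.62} [ 0.4903 -0.0825  0.014 ]
lever_grip {'pixel': [0.0, 155.0], 'p': 0.82} [ 0.366  -0.1792  0.076 ]
lever_pivot {'pixel': [97.6, 160.0], 'p': 0.91} [ 0.4637 -0.1724  0.076 ]
```

View pics/w1.png

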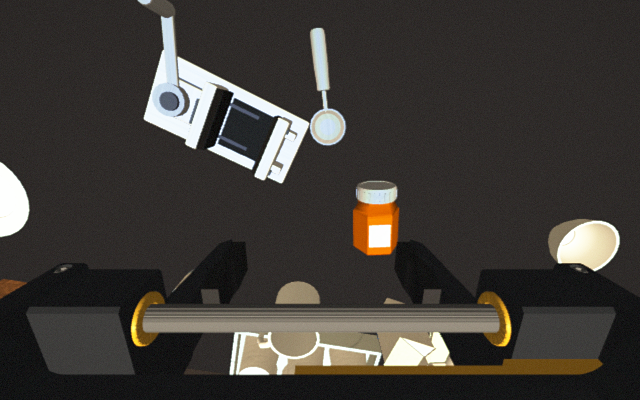

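The wrist view shows the lid at (376,191), the jar base near (376,250), the clamp at upper left and the grip at the top edge (155,5). I'll move closer, behind the lid, for a second view.

```bash
python3 -c "
from h import *
go([.51,.105,.19],105)"
```

```text
pos [0.52   0.0313 0.2998] yaw 101.18 shift [-0.006   0.099   0.1464] turn -0.0333 rows 4.0 t 3.3167 F [-0.3 -0.5  0.5] q [ 0.1   0.52 -0.38  1.82  0.25  0.85  1.36]
```

Call:
jog_arm --rows '[[[-0.006,0.099,0.146],-0.033],[[-0.006,0.099,0.146],-0.033],[[-0.006,0.099,0.146],-0.033],[[-0.006,0.099,0.146],-0.033],[[-0.006,0.099,0.146],-0.033],[[-0.006,0.099,0.146],-0.033],[[-0.006,0.099,0.146],-0.033]]'

```text
clock: 3.9
tool_pos: [0.5117, 0.1029, 0.1915]
eef_rot: [-0.128, 0.992, -0.0, 0.001]
contact_force: [0.1, 0.2, 0.1]
opening: 1.001
```

```bash
python3 - <<'E'
from h import *
import pickle
s=get_state();im=snapshot('wrist');cv2.imwrite('pics/w2.png',im[:,:,::-1]);pickle.dump(s,open('w2.pkl','wb'))
go([.52,.03,.3],101,s)
W,T=cam('wrist',s),cam('top')
W1=cam('wrist',pickle.load(open('w1.pkl','rb')))
o={"honey_jar":[248.2,377.7],"jar_lid_center":[190.6,375.]}
for t,z in [("honey_jar",.03),("jar_lid_center",.03)]:
    m=mark_of(t,'wrist')[:2]
    for k in m: print(t,k,onz(W,k['pixel'],z).round(4),tri((W1,o[t]),(W,k['pixel'])))
E
```

```text
pos [0.5117 0.1029 0.1915] yaw 104.75 shift [ 0.0137 -0.097  -0.1445] turn 0.0327 rows 4.0 t 3.9 F [0.1 0.2 0.1] q [-0.09  0.67 -0.32  1.94  0.36  0.58  1.18]
honey_jar {'pixel': [286.1, 327.0], 'p': 0.85} [0.6267 0.1403 0.03  ] (array([0.62124443, 0.13939978, 0.03936942]), [0.0011931121636299042, 0.0011931121636298042])
jar_lid_center {'pixel': [212.3, 327.4], 'p': 0.61} [0.535  0.1158 0.03  ] (array([0.53663181, 0.11633236, 0.02575639]), [7.478560361720194e-05, 7.478560361723954e-05])
```

View pics/w2.png

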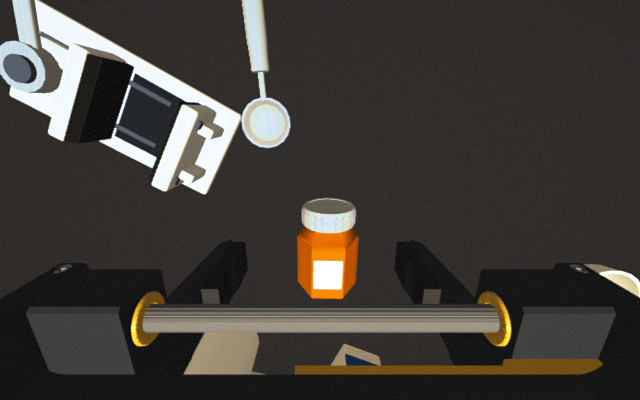

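Lid centre is at about (0.5355, 0.1157), and the triangulated z of 26–30 mm agrees with the text. The jar axis yaw is about 15°, and the jar looks parallel to the tool x axis, centred on column 328. I'll descend to grasp the lid.

```bash
python3 -c "
from h import *
go([.5357,.1158,.033],105.2)"
```

```text
pos [0.5116 0.1029 0.1915] yaw 104.72 shift [-0.0349  0.0086  0.2115] turn -0.0042 rows 4.0 t 4.05 F [0.7 0.1 0.4] q [-0.09  0.67 -0.32  1.94  0.36  0.58  1.18]
```

Call:
jog_arm --rows '[[[-0.035,0.0086,0.03],-0.004],[[-0.035,0.0086,0.08],-0.004],[[-0.035,0.0086,0.13],-0.004],[[-0.035,0.0086,0.165],-0.004],[[-0.035,0.0086,0.19],-0.004],[[-0.035,0.0086,0.205],-0.004],[[-0.035,0.0086,0.2115],-0.004],[[-0.035,0.0086,0.2115],-0.004],[[-0.035,0.0086,0.2115],-0.004]]'

```text
clock: 4.8
tool_pos: [0.5351, 0.117, 0.0326]
eef_rot: [-0.133, 0.991, 0.0, 0.001]
contact_force: [0.2, 0.1, 0.7]
opening: 0.999
```

```bash
python3 - <<'E'
from h import *
s=get_state();im=snapshot('wrist');cv2.imwrite('pics/w3.png',im[:,:,::-1])
go([.5357,.1158,.033],105.2,s)
E
```

```text
pos [0.5351 0.117  0.0326] yaw 105.28 shift [-0.0004 -0.0018 -0.0005] turn 0.0007 rows 1.0 t 4.8 F [0.2 0.1 0.7] q [-0.21  0.96 -0.16  1.93  0.48  0.29  1.08]
```

View pics/w3.png

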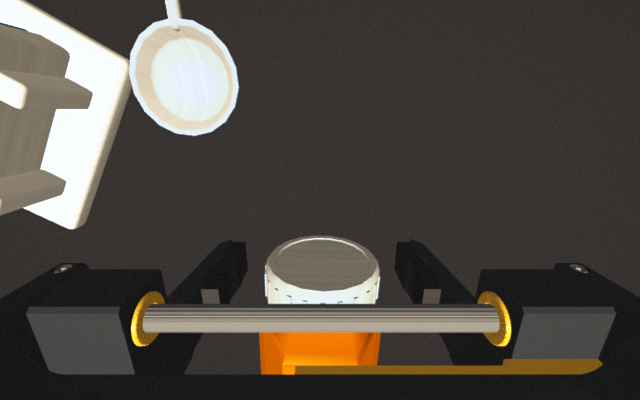

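The lid is centred between the fingers, columns 265–379. I'll close now.

Call:
jog_arm --rows '[[[0,0,0],0],[[0,0,0],0],[[0,0,0],0],[[0,0,0],0],[[0,0,0],0],[[0,0,0],0],[[0,0,0],0],[[0,0,0],0],[[0,0,0],0],[[0,0,0],0]]' --gripper 40 --newtons 14

```text
clock: 5.68
tool_pos: [0.5343, 0.1171, 0.0317]
eef_rot: [-0.133, 0.991, 0.0, 0.0]
contact_force: [-0.3, 0.2, 3.4]
opening: 0.647
```

Call:
jog_arm --rows '[[[0,0,-0.006],0],[[0,0,-0.012],0],[[0,0,-0.018],0],[[0,0,-0.025],0],[[0,0,-0.032],0],[[0,0,-0.039],0],[[0,0,-0.046],0],[[0,0,-0.053],0],[[0,0,-0.06],0],[[0,0,-0.067],0],[[0,0,-0.074],0],[[0,0,-0.081],0],[[0,0,-0.088],0],[[0,0,-0.095],0],[[0,0,-0.103],0],[[0,0,-0.113],0],[[0,0,-0.123],0],[[0,0,-0.133],0],[[0,0,-0.14],0],[[0,0,-0.14],0]]'

```text
clock: 7.35
tool_pos: [0.535, 0.1172, 0.1379]
eef_rot: [-0.133, 0.991, 0.0, 0.001]
contact_force: [-0.7, 0.4, -4.3]
opening: 0.645
```

```bash
python3 - <<'E'
from h import *
s=get_state();im=snapshot('wrist');cv2.imwrite('pics/w4.png',im[:,:,::-1])
im=snapshot('scene');cv2.imwrite('pics/s4.png',cv2.resize(im[120:300,200:440,::-1],None,fx=3,fy=3))
go([.5357,.1158,.2],105.2,s)
E
```

```text
pos [0.535  0.1172 0.1379] yaw 105.3 shift [-0.0006 -0.0021 -0.0828] turn 0.0009 rows 2.0 t 7.35 F [-0.7  0.4 -4.3] q [-0.13  0.78 -0.28  1.9   0.4   0.51  1.15]
```

View pics/w4.png

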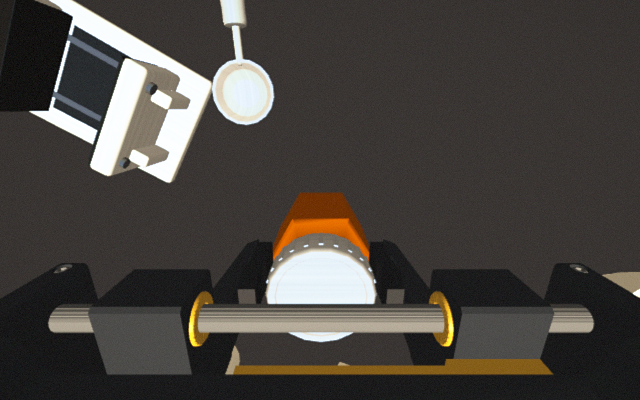

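View pics/s4.png

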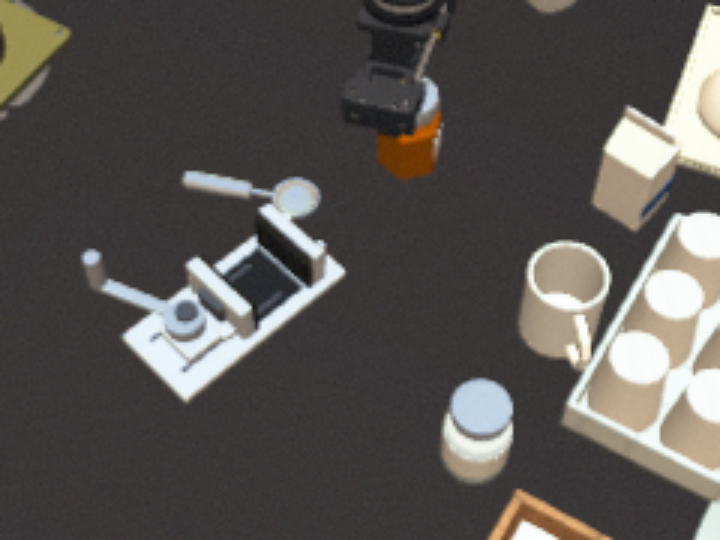

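The jar is off the counter and hangs nearly upright. The front base edge shows at row 193, where I expected about 177, so it is tilted a few degrees. I'll press it gently flat on the counter to square it up.

Call:
jog_arm --rows '[[[0,0,0.02],0],[[0,0,0.04],0],[[0,0,0.05],0],[[0,0,0.054],0],[[0,0,0.058],0],[[0,0,0.06],0],[[0,0,0.06],0]]'

```text
clock: 8.03
tool_pos: [0.5334, 0.1166, 0.093]
eef_rot: [-0.133, 0.991, -0.001, -0.001]
contact_force: [-5.3, -1.5, 12.7]
opening: 0.642
```

```bash
python3 - <<'E'
from h import *
s=get_state();im=snapshot('wrist');cv2.imwrite('pics/w5.png',im[:,:,::-1])
go([.5357,.1158,.2],105.2,s)
E
```

```text
pos [0.5334 0.1166 0.093 ] yaw 105.32 shift [-0.0025 -0.002  -0.1427] turn 0.001 rows 3.0 t 8.0333 F [-5.3 -1.5 12.7] q [-0.16  0.85 -0.23  1.93  0.44  0.41  1.11]
```

View pics/w5.png

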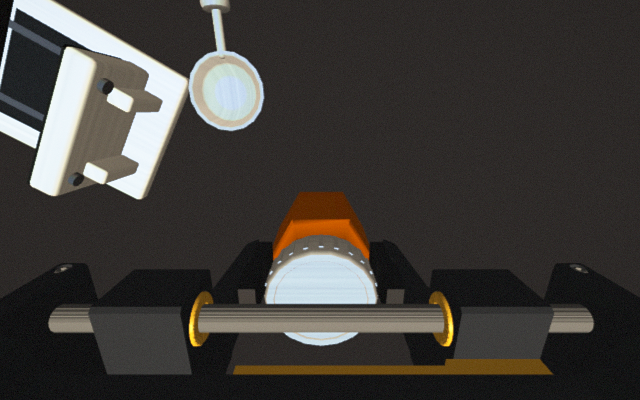

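```bash
python3 - <<'E'
from h import *
for n in('w4','w5'):
    im=cv2.imread(f'pics/{n}.png')[180:350,250:400];cv2.imwrite(f'pics/{n}c.png',cv2.resize(im,None,fx=3.5,fy=3.5,interpolation=cv2.INTER_CUBIC))
E
```

```text
(no output)
```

View pics/w5c.png

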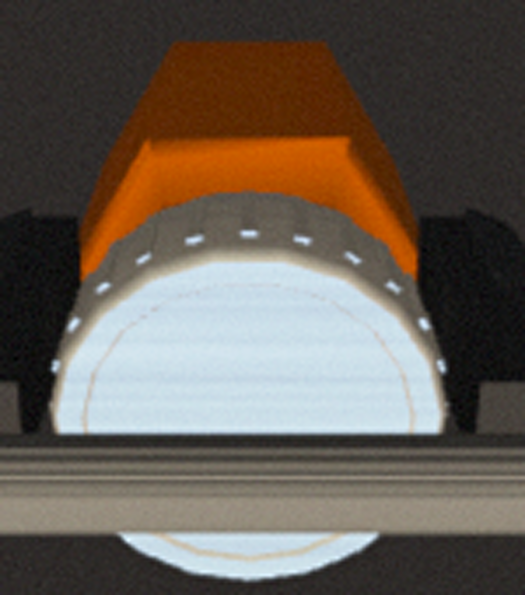

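View pics/w4c.png

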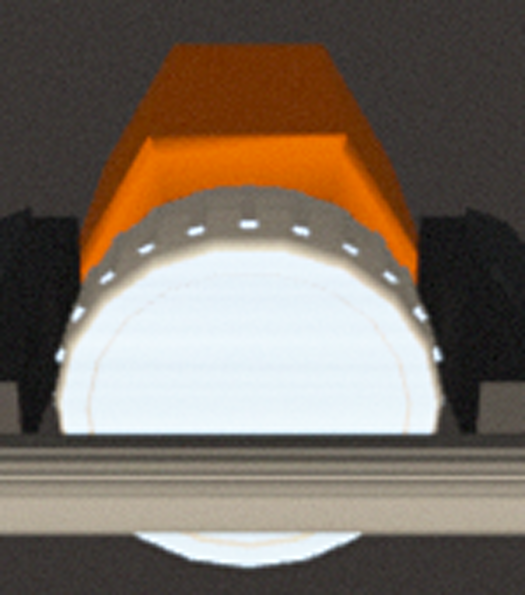

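```bash
cat >> h.py <<'E'
def tilt(rows,use=(0,1,2,3)):
    from scipy.optimize import least_squares
    K=camera_model('wrist')['mtx'];Tc=np.linalg.inv(camera_model('wrist')['T_tool_cam'])
    P=np.array([[.03,0],[.03,.064],[.029,.1],[-.029,.1]])
    def pr(v):
        x0,z0,t=v;o=[]
        for i in use:
            a,b=P[i][0],P[i][1]-.09
            X=[x0+a*np.cos(t)-b*np.sin(t),0,z0-(a*np.sin(t)+b*np.cos(t)),1]
            c=Tc@X;o.append(K[1,2]+K[1,1]*(-c[1])/(-c[2]))
        return np.array(o)
    s=least_squares(lambda v:(pr(v)-np.array(rows)[list(use)])*1.,[0,0.003,0],x_scale=[.01,.01,.1])
    return s.x[:2]*1000,np.degrees(s.x[2]),s.fun.round(1)
E
python3 - <<'E'
from h import *
for rw in([192.3,219,250,341.7],[192,219.7,251,345.7]): print(tilt(rw)); print(tilt(rw,(0,2,3)))
E
```

```text
(array([-13.64588603,   9.97357465]), np.float64(-0.1969649088185884), array([-0.7,  1.3, -0.7,  0.1]))
(array([-14.53328294,  10.91199447]), np.float64(-0.17146201400436958), array([0., 0., 0.]))
(array([-12.10910154,   5.75504333]), np.float64(-0.34148050092715604), array([-0.5,  0.9, -0.5,  0.1]))
(array([-12.7171308 ,   6.38643319]), np.float64(-0.3298457853530841), array([ 0., -0., -0.]))
```

The fit gives almost zero tilt, so the jar already stands flat on the counter. The lid, though, sits about 12 mm off the pad centre along tool −x. I'll release here, re-centre and regrasp.

Call:
jog_arm --rows '[[[0,0,0],0],[[0,0,0],0],[[0,0,0],0],[[0,0,0],0],[[0,0,0],0],[[0,0,0],0]]' --gripper 88

```text
clock: 8.58
tool_pos: [0.5343, 0.1171, 0.0915]
eef_rot: [-0.133, 0.991, 0.0, 0.0]
contact_force: [0.3, 0.2, -0.5]
opening: 0.997
```

```bash
python3 - <<'E'
from h import *
s=get_state();im=snapshot('wrist');cv2.imwrite('pics/w6.png',im[:,:,::-1])
go([.5357,.1158,.2],105.2,s)
im=im[180:350,230:410,::-1];cv2.imwrite('pics/w6c.png',cv2.resize(im,None,fx=3.5,fy=3.5,interpolation=cv2.INTER_CUBIC))
print(mark_of('honey_jar','wrist')[:2],mark_of('jar_lid_center','wrist')[:2])
E
```

```text
pos [0.5343 0.1171 0.0915] yaw 105.31 shift [-0.0013 -0.0021 -0.1447] turn 0.001 rows 3.0 t 8.5833 F [ 0.3  0.2 -0.5] q [-0.16  0.86 -0.23  1.92  0.44  0.41  1.11]
[{'pixel': [224.2, 321.7], 'p': 0.79}] [{'pixel': [290.2, 319.6], 'p': 0.69}]
```

View pics/w6c.png

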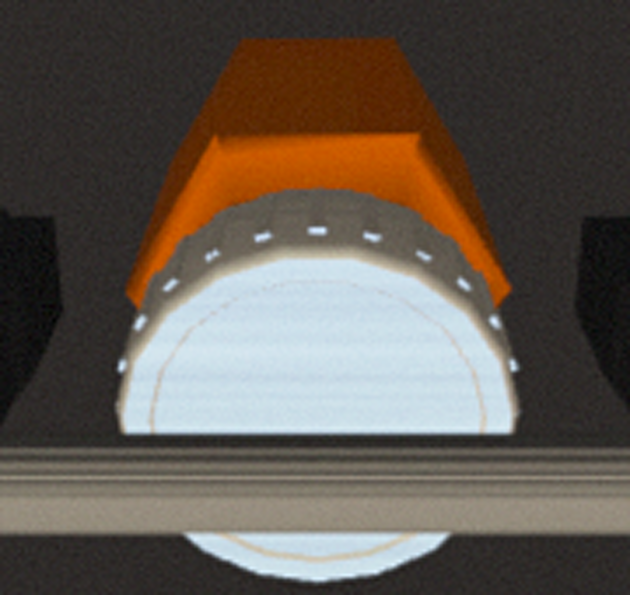

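```bash
python3 - <<'E'
from h import *
rw=[191.1,218.6,250.7,345.7];print(tilt(rw),tilt(rw,(0,2,3)))
s=get_state();W=cam('wrist',s);M=R.from_quat(s['eef_rot']).as_matrix()
for p,z in(([224.2,321.7],0),([290.2,319.6],.09)):
    X=onz(W,p,z);print(X,M.T@(X-s['tool_pos'])*1000)
E
```

```text
(array([-11.27286771,   4.85026473]), np.float64(-0.11249296595518146), array([-0.6,  1.2, -0.7,  0.1])) (array([-12.06764231,   5.67658201]), np.float64(-0.0979050551260799), array([0., 0., 0.]))
[0.54374209 0.11983173 0.        ] [-9.8752639   0.20193849 91.50717175]
[0.54386845 0.11843833 0.09      ] [-9.62726968 -1.16489898  1.50701743]
```

The jar stands free and upright. The lid is about −10 mm in tool x and about 0 in y. I'll shift 10 mm, then grip.

Call:
jog_arm --rows '[[[-0.007,-0.0005,-0.002],0],[[-0.0135,-0.0005,-0.003],0],[[-0.0135,-0.0005,-0.003],0],[[-0.0135,-0.0005,-0.003],0]]'

```text
clock: 9.07
tool_pos: [0.5447, 0.1195, 0.0939]
eef_rot: [-0.133, 0.991, 0.0, 0.0]
contact_force: [-0.1, -0.2, 0.5]
opening: 0.997
```

Call:
jog_arm --rows '[[[0,0,0],0],[[0,0,0],0],[[0,0,0],0],[[0,0,0],0],[[0,0,0],0],[[0,0,0],0],[[0,0,0],0],[[0,0,0],0]]' --gripper 40 --newtons 20

```text
clock: 9.73
tool_pos: [0.544, 0.1195, 0.0938]
eef_rot: [-0.133, 0.991, 0.0, -0.0]
contact_force: [0.4, -0.4, -0.5]
opening: 0.651
```

Call:
jog_arm --rows '[[[0,0,-0.015],0],[[0,0,-0.04],0],[[0,0,-0.07],0],[[0,0,-0.1],0],[[0,0,-0.12],0],[[0,0,-0.12],0],[[0,0,-0.12],0]]'

```text
clock: 10.32
tool_pos: [0.5443, 0.119, 0.1844]
eef_rot: [-0.133, 0.991, -0.0, 0.001]
contact_force: [-0.0, -0.1, -4.4]
opening: 0.646
```

```bash
python3 - <<'E'
from h import *
s=get_state();im=snapshot('wrist');cv2.imwrite('pics/w7.png',im[:,:,::-1])
go([.49,-.08,.2],-13,s)
print(s['opening'])
im=im[180:350,230:410,::-1];cv2.imwrite('pics/w7c.png',cv2.resize(im,None,fx=3.5,fy=3.5,interpolation=cv2.INTER_CUBIC))
print(mark_of('honey_jar','wrist')[:2],mark_of('jar_lid_center','wrist')[:2])
E
```

```text
pos [0.5443 0.119  0.1844] yaw 105.29 shift [ 0.1398 -0.2369 -0.0209] turn 1.0323 rows 17.0 t 10.3167 F [-0.  -0.1 -4.4] q [-0.1   0.72 -0.33  1.84  0.36  0.64  1.19]
0.6464770187055445
[{'pixel': [213.7, 324.5], 'p': 0.67}] [{'pixel': [270.3, 319.2], 'p': 0.63}, {'pixel': [212.4, 326.0], 'p': 0.17}]
```

View pics/w7c.png

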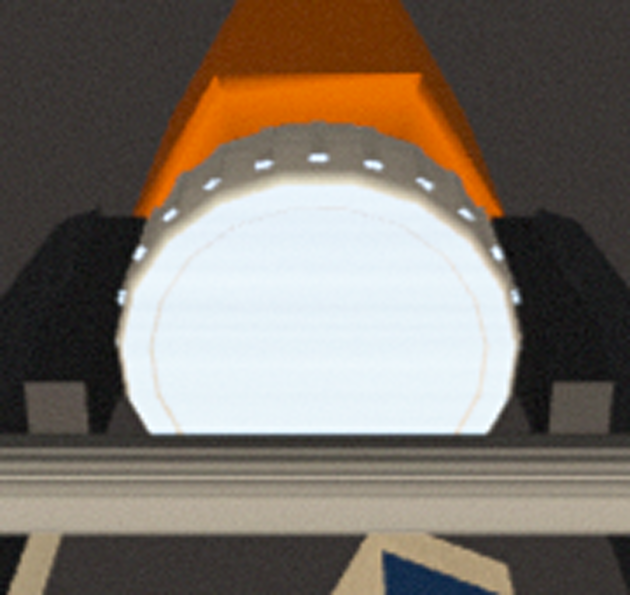

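The lid is now centred in the pads. Next I'll measure the clamp from the earlier w1 and top images by picking its corners.

```bash
python3 - <<'E'
from h import *
im=cv2.imread('pics/w1.png')[0:190,135:315];cv2.imwrite('pics/w1c.png',cv2.resize(im,None,fx=4,fy=4,interpolation=cv2.INTER_CUBIC)[:600])
im=cv2.imread('pics/w1.png')[40:190,135:315];cv2.imwrite('pics/w1c.png',cv2.resize(im,None,fx=4,fy=4,interpolation=cv2.INTER_CUBIC))
E
```

```text
(no output)
```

View pics/w1c.png

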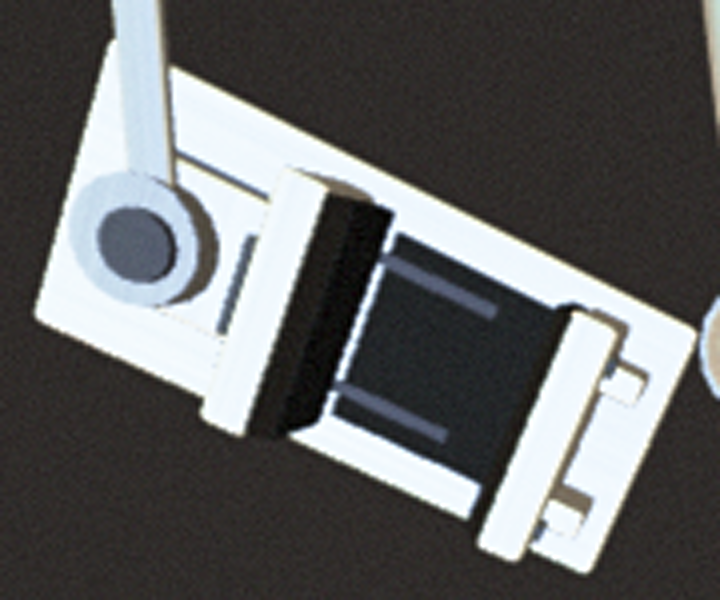

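```bash
python3 - <<'E'
from h import *
import pickle
np.set_printoptions(precision=4,suppress=True)
W=cam('wrist',pickle.load(open('w1.pkl','rb')))
f=lambda u,v,z:onz(W,[40+v/4,135+u/4],z)
A,B,C,D=[f(*p,.014) for p in((110,40),(696,325),(588,573),(35,318))]
print(A,B,C,D)
for a,b in((A,B),(D,C),(A,D),(B,C)): print(np.linalg.norm(a-b),np.degrees(np.arctan2(*(b-a)[[1,0]])))
c=(A+B+C+D)/4;print('c',c)
y=np.radians(np.mean([np.degrees(np.arctan2(*(B-A)[[1,0]])),np.degrees(np.arctan2(*(C-D)[[1,0]]))]));print(np.degrees(y))
ex=np.array([np.cos(y),np.sin(y)]);ey=np.array([-ex[1],ex[0]])
for n,p in dict(slidebot=(385,262,.014),slidebot2=(332,412,.014),fixtop=(575,308,.064),fixtop2=(480,545,.064),slidetopIn=(390,210,.06),slidetopIn2=(318,425,.06),slidewhite=(335,185,.064),slidewhite2=(250,437,.064),padL=(395,235,.014),pivot=(137,245,.06)).items():
    X=f(*p)[:2];d=X-c[:2];print(n,X,d@ex*1000,d@ey*1000)
S,T=cam('scene'),cam('top')
for n,px,z in (('seat',[226.7,354.4],.014),('piv',[230.3,391.1],.076)):
    d=onz(T,px,z)[:2]-c[:2];print('top',n,d@ex*1000,d@ey*1000)
# top image base corners crop scale4.5 off(250,170)
t=lambda u,v,z:onz(T,[170+v/4.5,250+u/4.5],z)
Q=[t(*p,.014) for p in((385,160),(712,236),(682,388),(350,315))];print(np.mean(Q,0));a=Q[0]-Q[1];b=Q[3]-Q[2];print(np.degrees(np.arctan2(a[1],a[0])),np.degrees(np.arctan2(b[1],b[0])),np.linalg.norm(a),np.linalg.norm(b))
E
```

```text
[ 0.4076 -0.2036  0.014 ] [0.4587 0.0017 0.014 ] [ 0.5557 -0.0222  0.014 ] [ 0.5018 -0.228   0.014 ]
0.2115513057589625 76.00856983863979
0.21276470040616965 75.30914882257656
0.09729659980487093 -14.488264083765328
0.09989076523373136 -13.788463342845974
c [ 0.4809 -0.113   0.014 ]
75.65885933060818
slidebot [ 0.459  -0.1084] -0.9493178425417851 22.393601345727916
slidebot2 [ 0.5142 -0.1224] -0.8065088212881105 -34.53530830806837
fixtop [ 0.4588 -0.0344] 70.67998704873445 40.96844959279272
fixtop2 [ 0.5391 -0.0541] 71.4723471760492 -41.76878655660254
slidetopIn [ 0.4416 -0.0945] 8.215917291764082 42.69242882177103
slidetopIn2 [ 0.5109 -0.1111] 9.331356395708507 -28.55569811792822
slidewhite [ 0.4378 -0.1101] -7.866590328730022 42.499614628579636
slidewhite2 [ 0.5182 -0.1308] -7.963008889025196 -40.487436480338594
padL [ 0.4495 -0.1058] -0.830346987730114 32.22842090639049
pivot [ 0.4668 -0.1699] -58.58283014600053 -0.359333016588272
top seat 38.035526659454966 -2.5490288799842795
top piv -59.00017638512284 -9.473643126201466
[ 0.4795 -0.1158  0.014 ]
75.09084381131994 75.94846179281856 0.21429616636676296 0.2148123283529889
```

The clamp x axis yaw is about 75.6° and the seat is at about (0.4885, −0.0825). The wrist corners, the network and the top view agree to about 3 mm. I'll carry the jar over, rotating clockwise in two calls.

```bash
python3 -c "
from h import *
go([.4885,-.0825,.192],45)"
```

```text
pos [0.5432 0.1188 0.1826] yaw 105.31 shift [ 0.1412 -0.2396 -0.0121] turn 0.5263 rows 9.0 t 10.4667 F [ 0.4  0.1 -4.3] q [-0.1   0.72 -0.33  1.84  0.36  0.64  1.19]
```

Call:
jog_arm --rows '[[[0.005,-0.008,-0.012],0.02],[[0.015,-0.026,-0.012],0.06],[[0.028,-0.048,-0.012],0.11],[[0.042,-0.072,-0.012],0.16],[[0.057,-0.097,-0.012],0.22],[[0.072,-0.122,-0.012],0.28],[[0.087,-0.147,-0.012],0.34],[[0.101,-0.171,-0.012],0.39],[[0.114,-0.193,-0.012],0.44],[[0.125,-0.212,-0.012],0.48],[[0.134,-0.227,-0.012],0.51],[[0.139,-0.236,-0.012],0.525],[[0.141,-0.2396,-0.012],0.526],[[0.141,-0.2396,-0.012],0.526]]'

```text
clock: 11.63
tool_pos: [0.4895, -0.0823, 0.1928]
eef_rot: [0.382, 0.924, 0.0, -0.0]
contact_force: [0.8, -0.1, -4.6]
opening: 0.651
```

```bash
python3 -c "
from h import *
go([.4885,-.0825,.192],-14.4)"
```

```text
pos [ 0.4895 -0.0823  0.1928] yaw 45.03 shift [ 0.0007 -0.0012  0.0011] turn 0.5186 rows 9.0 t 11.6333 F [ 0.8 -0.1 -4.6] q [ 0.12  0.63 -0.07  2.02  0.09  0.49  0.77]
```

Call:
jog_arm --rows '[[[0.0005,-0.001,0],0.03],[[0.0005,-0.001,0],0.08],[[0.0005,-0.001,0],0.14],[[0.0005,-0.001,0],0.2],[[0.0005,-0.001,0],0.26],[[0.0005,-0.001,0],0.32],[[0.0005,-0.001,0],0.38],[[0.0005,-0.001,0],0.43],[[0.0005,-0.001,0],0.47],[[0.0005,-0.001,0],0.5],[[0.0005,-0.001,0],0.516],[[0.0005,-0.001,0],0.5186],[[0.0005,-0.001,0],0.5186],[[0.0005,-0.001,0],0.5186]]'

```text
clock: 12.8
tool_pos: [0.4889, -0.0817, 0.1928]
eef_rot: [0.789, 0.614, 0.0, -0.0]
contact_force: [-0.5, 0.2, -3.1]
opening: 0.652
```

```bash
python3 - <<'E'
from h import *
s=get_state();im=snapshot('wrist');cv2.imwrite('pics/w8.png',im[:,:,::-1])
go([.4885,-.0825,.2],-14.4,s)
im=snapshot('scene')[120:300,180:420,::-1];cv2.imwrite('pics/s8.png',cv2.resize(im,None,fx=3,fy=3,interpolation=cv2.INTER_CUBIC))
E
```

```text
pos [ 0.4889 -0.0817  0.1928] yaw -14.27 shift [-0.0011 -0.0003 -0.0096] turn 0.0011 rows 1.0 t 12.8 F [-0.5  0.2 -3.1] q [-0.06  0.64  0.21  2.03 -0.27  0.49  0.1 ]
```

View pics/w8.png

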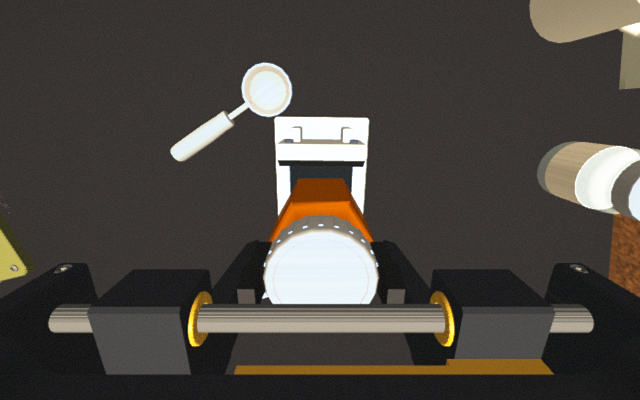

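View pics/s8.png

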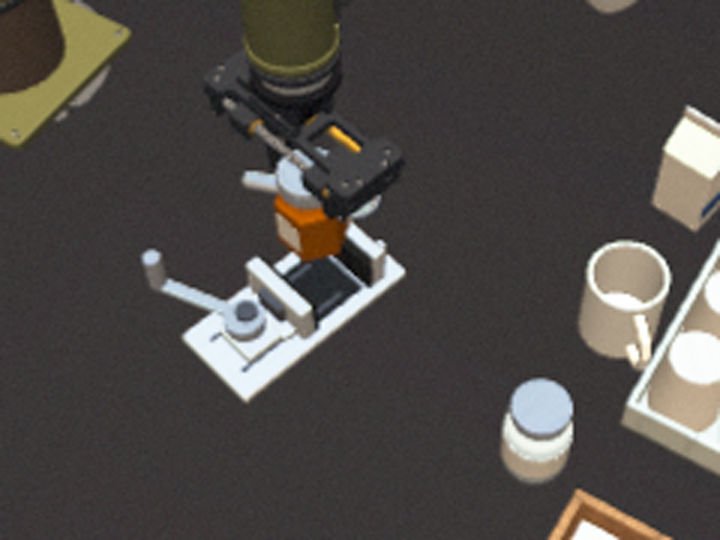

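```bash
python3 - <<'E'
from h import *
im=cv2.imread('pics/w8.png')[105:275,250:390];cv2.imwrite('pics/w8c.png',cv2.resize(im,None,fx=3.5,fy=3.5,interpolation=cv2.INTER_CUBIC))
s=get_state();W=cam('wrist',s);M=R.from_quat(s['eef_rot']).as_matrix()
for rr in (142,160,163,166):
    print(rr,[(M.T@(onz(W,[rr,321],z)-s['tool_pos'])*1000).round(1)[:2] for z in (.064,.060,.055)])
for rr in (117,118): print(rr,[(M.T@(onz(W,[rr,c],.014)-s['tool_pos'])*1000).round(1)[:2] for c in (275,368)])
E
```

```text
142 [array([53.8,  1.2]), array([53.4,  1.2]), array([52.9,  1.2])]
160 [array([37.7,  1.2]), array([37. ,  1.3]), array([36.1,  1.3])]
163 [array([34.9,  1.3]), array([34.2,  1.3]), array([33.3,  1.3])]
166 [array([32.2,  1.3]), array([31.4,  1.3]), array([30.4,  1.3])]
117 [array([ 73.9, -46.6]), array([74.1, 50.3])]
118 [array([ 72.9, -46.7]), array([73.1, 50.3])]
```

View pics/w8c.png

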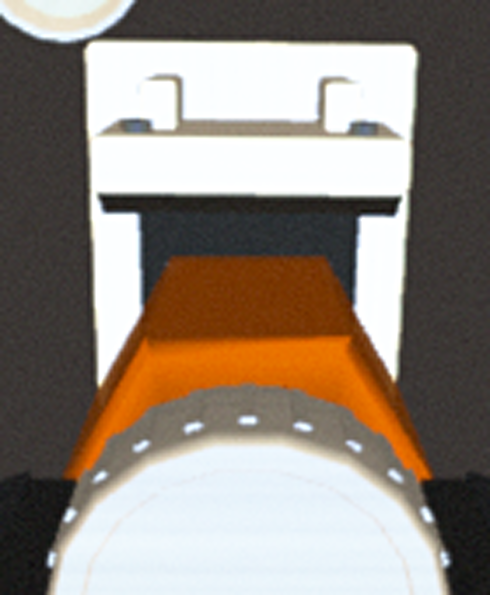

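```bash
python3 - <<'E'
from h import *
from scipy.optimize import least_squares
K=camera_model('wrist')['mtx'];Tc=np.linalg.inv(camera_model('wrist')['T_tool_cam'])
def row(x,z):
    c=Tc@[x,0,z,1];return K[1,2]+K[1,1]*c[1]/c[2]
P=np.array([[.03,0],[.03,.064],[.029,.1]]);ob=np.array([178.4,201.3,229.9])
for z0 in (.001,.0038,.007):
    def f(v):
        x0,t=v;return np.array([row(x0+a*np.cos(t)-(b-.09)*np.sin(t),z0-(a*np.sin(t)+(b-.09)*np.cos(t))) for a,b in P])-ob
    s=least_squares(f,[0,0],x_scale=[.01,.1]);x0,t=s.x
    print(z0,x0*1e3,np.degrees(t),s.fun.round(1),'base centre x',(x0+.09*np.sin(t))*1e3)
print(tilt([178.4,201.3,229.9,0],(0,1,2)))
E
```

```text
0.001 1.0265238948728221 -0.6276795470342551 [-0.6  1.3 -0.7] base centre x 0.04058688924845288
0.0038 -0.06584251959427405 -0.3094560756432492 [-0.7  1.4 -0.7] base centre x -0.5519326232140762
0.007 -1.3127564851445035 0.053769896681793175 [-0.7  1.5 -0.8] base centre x -1.2282949413422968
(array([ 12.14706865, -27.3194032 ]), np.float64(-3.880085054136976), array([0., 0., 0.]))
```

The jar hangs vertical. The seat centre lies about 1.5 mm to −x and 1 mm to +y of it in the tool frame. I'll correct that and lower slowly.

Call:
jog_arm --rows '[[[-0.002,0.0013,0.01],0],[[-0.002,0.0013,0.02],0],[[-0.002,0.0013,0.029],0],[[-0.002,0.0013,0.037],0],[[-0.002,0.0013,0.045],0],[[-0.002,0.0013,0.053],0],[[-0.002,0.0013,0.061],0],[[-0.002,0.0013,0.069],0],[[-0.002,0.0013,0.077],0],[[-0.002,0.0013,0.085],0],[[-0.002,0.0013,0.093],0],[[-0.002,0.0013,0.1],0],[[-0.002,0.0013,0.105],0],[[-0.002,0.0013,0.108],0],[[-0.002,0.0013,0.108],0]]'

```text
clock: 14.15
tool_pos: [0.4892, -0.0839, 0.1114]
eef_rot: [0.79, 0.613, -0.0, -0.0]
contact_force: [0.0, 0.0, -3.0]
opening: 0.651
```

```bash
python3 - <<'E'
from h import *
s=get_state();im=snapshot('wrist');cv2.imwrite('pics/w9.png',im[:,:,::-1])
go([.4885,-.0825,.108],-14.4,s)
im=snapshot('scene')[150:270,200:360,::-1];cv2.imwrite('pics/s9.png',cv2.resize(im,None,fx=4.5,fy=4.5,interpolation=cv2.INTER_CUBIC))
E
```

```text
pos [ 0.4892 -0.0839  0.1114] yaw -14.39 shift [ 0.0015 -0.0013  0.0045] turn 0.0001 rows 1.0 t 14.15 F [ 0.  0. -3.] q [ 0.    0.79  0.13  2.08 -0.32  0.29  0.14]
```

View pics/w9.png

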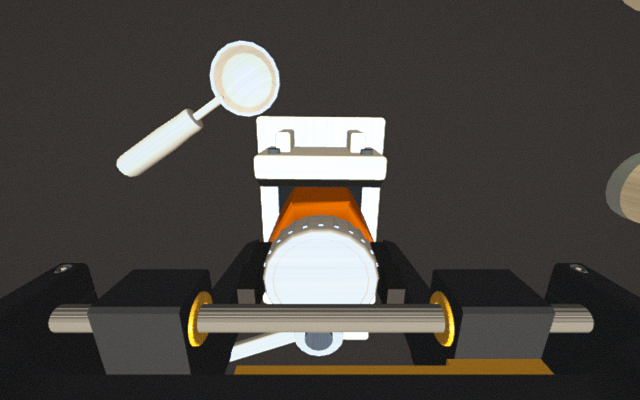

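View pics/s9.png

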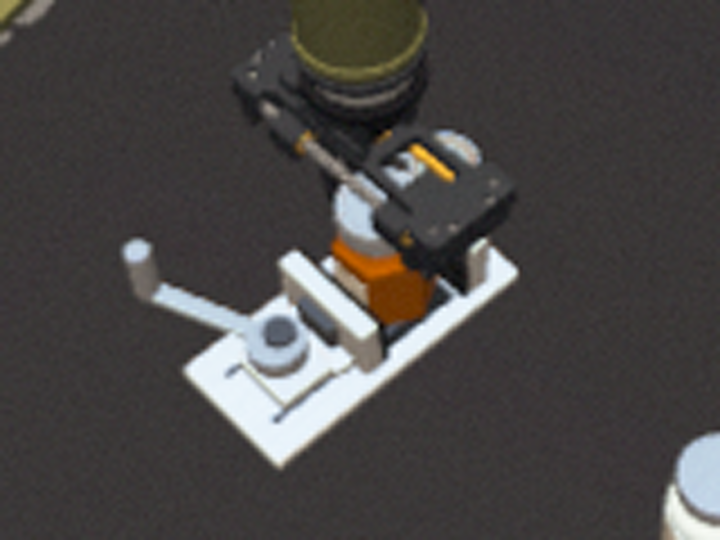

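The jar is between the jaws with no lateral force. I'll lower the last few mm to the seat.

Call:
jog_arm --rows '[[[0,0,0.002],0],[[0,0,0.0035],0],[[0,0,0.005],0],[[0,0,0.005],0],[[0,0,0.005],0]]'

```text
clock: 14.67
tool_pos: [0.4893, -0.0839, 0.1081]
eef_rot: [0.79, 0.613, 0.0, -0.0]
contact_force: [0.6, 0.2, -2.3]
opening: 0.652
```

Call:
jog_arm --rows '[[[0,0,0.001],0],[[0,0,0.002],0],[[0,0,0.003],0],[[0,0,0.003],0]]'

```text
clock: 15.0
tool_pos: [0.4894, -0.0839, 0.1076]
eef_rot: [0.79, 0.613, 0.001, 0.0]
contact_force: [-3.7, 0.2, 16.4]
opening: 0.651
```

Contact came at the expected height of 0.1075. I'll release and view.

Call:
jog_arm --rows '[[[0,0,-0.001],0],[[0,0,-0.001],0],[[0,0,-0.001],0],[[0,0,-0.001],0],[[0,0,-0.001],0],[[0,0,-0.001],0]]' --gripper 88

```text
clock: 15.5
tool_pos: [0.4894, -0.0839, 0.1064]
eef_rot: [0.79, 0.613, -0.0, -0.0]
contact_force: [-0.0, -0.0, -0.7]
opening: 0.996
```

Call:
jog_arm --rows '[[[0,0,-0.02],0],[[0,0,-0.06],0],[[0,0,-0.1],0],[[0,0,-0.13],0],[[0,0,-0.14],0],[[0,0,-0.14],0]]'

```text
clock: 16.0
tool_pos: [0.4904, -0.084, 0.2131]
eef_rot: [0.79, 0.613, 0.001, 0.001]
contact_force: [-0.1, 0.7, 0.5]
opening: 1.0
```

```bash
python3 - <<'E'
from h import *
import pickle
s=get_state();im=snapshot('wrist');cv2.imwrite('pics/w10.png',im[:,:,::-1]);pickle.dump(s,open('w10.pkl','wb'))
go([.4885,-.0825,.108],-14.4,s)
W=cam('wrist',s)
for t,z in [("lever_grip",.076),("lever_pivot",.076),("jar_lid_center",.104)]:
    for k in mark_of(t,'wrist')[:2]: print(t,k,onz(W,k['pixel'],z).round(4))
im=snapshot('top')[170:290,280:420,::-1];cv2.imwrite('pics/t10.png',cv2.resize(im,None,fx=4.5,fy=4.5,interpolation=cv2.INTER_CUBIC))
E
```

```text
pos [ 0.4904 -0.084   0.2131] yaw -14.39 shift [ 0.0013 -0.0034  0.1401] turn 0.0001 rows 3.0 t 16.0 F [-0.1  0.7  0.5] q [-0.07  0.61  0.24  2.01 -0.26  0.54  0.1 ]
lever_grip {'pixel': [273.9, 316.6], 'p': 0.73} [ 0.466  -0.1679  0.076 ]
lever_grip {'pixel': [299.9, 236.9], 'p': 0.66} [ 0.3714 -0.1781  0.076 ]
lever_pivot {'pixel': [272.5, 316.1], 'p': 0.67} [ 0.4659 -0.1661  0.076 ]
jar_lid_center {'pixel': [203.8, 318.1], 'p': 0.98} [ 0.4901 -0.0816  0.104 ]
```

View pics/w10.png

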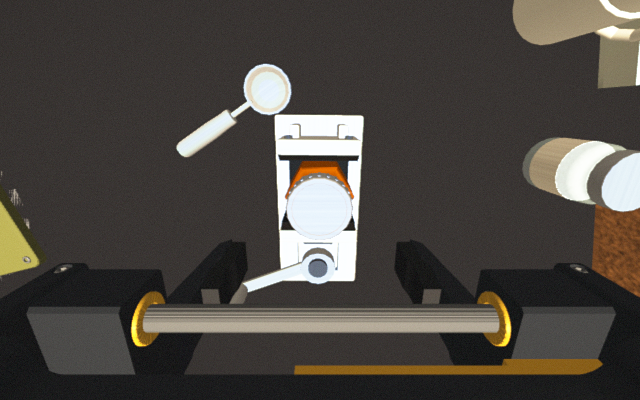

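View pics/t10.png

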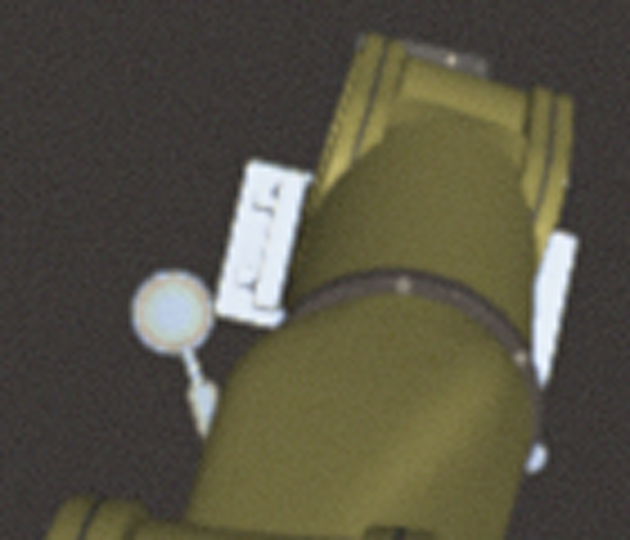

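The jar stands square on the seat with its lid at about (0.490, −0.082). The lever pivot is therefore at about (0.467, −0.168) and the grip near (0.368, −0.178). I'll move above the grip to check it.

```bash
python3 -c "
from h import *
T=cam('top')
for p,z in(([234.4,390.],.06),([271.4,397.8],.094)): print(onz(T,p,z))
go([.355,-.178,.19],-84)"
```

```text
[ 0.46529248 -0.17125922  0.06      ]
[ 0.36478192 -0.18224548  0.094     ]
pos [ 0.4885 -0.0837  0.2102] yaw -14.38 shift [-0.166  -0.1411  0.0274] turn 0.6075 rows 10.0 t 16.25 F [-0.5  0.2  1. ] q [-0.07  0.62  0.23  2.01 -0.26  0.54  0.1 ]
```

Call:
jog_arm --rows '[[[-0.02,-0.016,0],0.06],[[-0.05,-0.04,0],0.12],[[-0.08,-0.07,0],0.18],[[-0.11,-0.095,0],0.24],[[-0.14,-0.12,0.01],0.3],[[-0.162,-0.128,0.02],0.36],[[-0.162,-0.128,0.027],0.42],[[-0.162,-0.128,0.027],0.48],[[-0.162,-0.128,0.027],0.54],[[-0.162,-0.128,0.027],0.59],[[-0.162,-0.128,0.027],0.6075],[[-0.162,-0.128,0.027],0.6075],[[-0.162,-0.128,0.027],0.6075]]' --gripper 60

```text
clock: 17.33
tool_pos: [0.3659, -0.1776, 0.1909]
eef_rot: [0.999, 0.054, -0.001, -0.0]
contact_force: [0.9, 0.1, -0.1]
opening: 0.683
```

```bash
python3 - <<'E'
from h import *
import pickle
s=get_state();im=snapshot('wrist');cv2.imwrite('pics/w11.png',im[:,:,::-1]);pickle.dump(s,open('w11.pkl','wb'))
go([.367,-.178,.085],-84,s)
W=cam('wrist',s)
for t,z in [("lever_grip",.076),("lever_pivot",.076),("jar_lid_center",.104)]:
    for k in mark_of(t,'wrist')[:2]: print(t,k,onz(W,k['pixel'],z).round(4))
print('predicted grip px',proj(W,[.3675,-.178,.076]),proj(W,[.3675,-.178,.094]))
E
```

```text
pos [ 0.3659 -0.1776  0.1909] yaw -83.86 shift [0.0015 0.0007 0.1412] turn 0.0012 rows 3.0 t 17.3333 F [ 0.9  0.1 -0.1] q [ 0.07  0.61  0.43  2.29 -0.7   0.38 -0.37]
lever_grip {'pixel': [201.8, 324.3], 'p': 0.67} [ 0.3695 -0.1814  0.076 ]
lever_pivot {'pixel': [84.7, 322.8], 'p': 0.69} [ 0.4667 -0.1692  0.076 ]
jar_lid_center {'pixel': [27.3, 198.2], 'p': 0.73} [ 0.4904 -0.0835  0.104 ]
predicted grip px [203.51174533 320.33009646] [210.35009601 320.31738597]
```

View pics/w11.png

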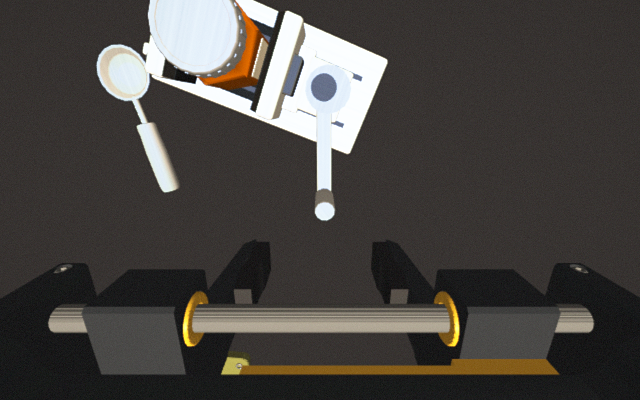

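The grip top is at pixel (324,211), so the grip stands at about (0.367, −0.180) with the lever near 0.01 rad. I'll descend around it.

Call:
jog_arm --rows '[[[0.0015,0.0025,0.03],0],[[0.0015,0.0025,0.07],0],[[0.0015,0.0025,0.1],0],[[0.0015,0.0025,0.12],0],[[0.0015,0.0025,0.133],0],[[0.0015,0.0025,0.141],0],[[0.0015,0.0025,0.141],0],[[0.0015,0.0025,0.141],0]]' --gripper 46

```text
clock: 18.2
tool_pos: [0.3712, -0.1815, 0.0894]
eef_rot: [0.999, 0.051, -0.003, -0.001]
contact_force: [0.5, -0.8, 0.2]
opening: 0.522
```

```bash
python3 - <<'E'
from h import *
s=get_state();im=snapshot('wrist');cv2.imwrite('pics/w12.png',im[:,:,::-1])
go([.367,-.1795,.085],-84,s)
E
```

```text
pos [ 0.3712 -0.1815  0.0894] yaw -84.15 shift [-0.0053 -0.0032  0.0059] turn -0.0013 rows 1.0 t 18.2 F [ 0.5 -0.8  0.2] q [ 0.31  0.81  0.05  2.32 -1.    0.04 -0.12]
```

View pics/w12.png

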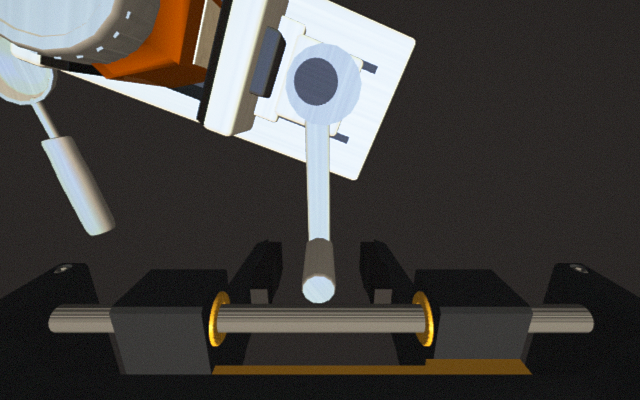

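The arm reached its near limit (q6 at its lower stop), but the pin is between the fingers, about 5 mm outward of the pad centre, which is enough. I'll grip it, then follow the lever arc outward.

Call:
jog_arm --rows '[[[0,0,-0.003],0],[[0,0,-0.003],0],[[0,0,-0.003],0],[[0,0,-0.003],0],[[0,0,-0.003],0],[[0,0,-0.003],0],[[0,0,-0.003],0]]' --gripper 5 --newtons 20

```text
clock: 18.83
tool_pos: [0.371, -0.1807, 0.0916]
eef_rot: [0.999, 0.052, -0.003, -0.002]
contact_force: [0.5, 1.3, 5.5]
opening: 0.196
```

```bash
python3 - <<'E'
from h import *
s=get_state();go([.367,-.1795,.085],-84,s);print(s['opening']*88.1)
M=R.from_quat(s['eef_rot']).as_matrix();P=np.array([.467,-.1685])
d=s['tool_pos'][:2]-P;print(np.linalg.norm(d),np.degrees(np.arctan2(d[1],d[0]))%360)
a0=np.arctan2(d[1],d[0])
for k,dl in enumerate([2,5,8,11,14,17,20,23,26,29,32,35,38,40,42,44]):
    rr=np.linalg.norm(d);rr=rr+min(dl/20,1)*(.0985-rr)
    a=a0+np.radians(dl);X=np.r_[P+rr*np.array([np.cos(a),np.sin(a)]),s['tool_pos'][2]]
    print(dl,(M.T@(X-s['tool_pos'])/.75).round(4),round(-np.radians(dl)/2,3))
E
```

```text
pos [ 0.371  -0.1807  0.0916] yaw -83.99 shift [-0.0051 -0.0021  0.0089] turn 0.0001 rows 1.0 t 18.8333 F [0.5 1.3 5.5] q [ 0.31  0.8   0.06  2.32 -1.    0.05 -0.12]
17.276656643647428
0.09679163139070789 187.24702936059182
2 [-0.0001  0.0045 -0.    ] -0.017
5 [ 0.0002  0.0113 -0.0001] -0.044
8 [ 0.0007  0.0181 -0.0001] -0.07
11 [ 0.0017  0.0248 -0.0001] -0.096
14 [ 0.003   0.0316 -0.0002] -0.122
17 [ 0.0046  0.0382 -0.0002] -0.148
20 [ 0.0066  0.0448 -0.0002] -0.175
23 [ 0.0093  0.0511 -0.0003] -0.201
26 [ 0.0123  0.0573 -0.0003] -0.227
29 [ 0.0156  0.0634 -0.0004] -0.253
32 [ 0.0192  0.0692 -0.0004] -0.279
35 [ 0.0231  0.0748 -0.0005] -0.305
38 [ 0.0273  0.0803 -0.0005] -0.332
40 [ 0.0303  0.0838 -0.0005] -0.349
42 [ 0.0333  0.0872 -0.0006] -0.367
44 [ 0.0365  0.0905 -0.0006] -0.384
```

Call:
jog_arm --rows '[[[0,0.0045,0],-0.017],[[0,0.009,0],-0.035],[[0.0005,0.0136,0.0005],-0.052],[[0.0007,0.0181,0.001],-0.07],[[0.0013,0.0226,0.0015],-0.087],[[0.002,0.027,0.002],-0.105],[[0.003,0.0316,0.0025],-0.122],[[0.004,0.036,0.003],-0.14],[[0.0053,0.0404,0.0035],-0.157],[[0.0066,0.0448,0.004],-0.175],[[0.0066,0.0448,0.004],-0.175]]'

```text
clock: 19.75
tool_pos: [0.3806, -0.2132, 0.0902]
eef_rot: [0.974, 0.227, -0.001, -0.003]
contact_force: [0.8, 4.4, 28.9]
opening: 0.195
```

```bash
python3 - <<'E'
from h import *
s=get_state();im=snapshot('wrist');cv2.imwrite('pics/w13.png',im[:,:,::-1])
go([.367,-.1795,.085],-84,s);print(s['opening']*88.1,s['moment'])
M=R.from_quat(s['eef_rot']).as_matrix();P=np.array([.467,-.1685])
d=s['tool_pos'][:2]-P;print(np.linalg.norm(d),np.degrees(np.arctan2(d[1],d[0]))%360)
a0=np.arctan2(d[1],d[0]);rr=np.linalg.norm(d)
for dl in [4,8,12,14,16,18,20,22,24]:
    a=a0+np.radians(dl);X=np.r_[P+rr*np.array([np.cos(a),np.sin(a)]),s['tool_pos'][2]]
    print(dl,(M.T@(X-s['tool_pos'])/.75).round(4),round(-np.radians(dl)/2,3))
E
```

```text
pos [ 0.3806 -0.2132  0.0902] yaw -63.77 shift [ 0.0036 -0.0482  0.0071] turn 0.1765 rows 3.0 t 19.75 F [ 0.8  4.4 28.9] q [ 0.34  0.81  0.11  2.25 -0.78  0.12  0.08]
17.19937454523331 [0.89972215 0.10085891 0.03754606]
0.09726934085086018 207.33533273895353
4 [ 0.0005  0.009  -0.    ] -0.035
8 [ 0.0016  0.018  -0.0001] -0.07
12 [ 0.0034  0.0269 -0.0001] -0.105
14 [ 0.0045  0.0313 -0.0002] -0.122
16 [ 0.0057  0.0356 -0.0002] -0.14
18 [ 0.0071  0.0399 -0.0002] -0.157
20 [ 0.0087  0.0442 -0.0002] -0.175
22 [ 0.0104  0.0484 -0.0003] -0.192
24 [ 0.0122  0.0525 -0.0003] -0.209
```

View pics/w13.png

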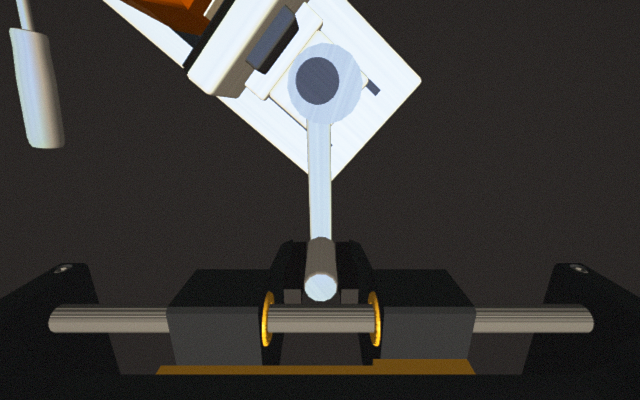

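The lever is halfway, at about 0.37 rad. The z force of 29 N comes from pushing down against the gripped pin, so I'll back z off by 3 mm as I continue.

Call:
jog_arm --rows '[[[0,0,-0.004],0],[[0.0002,0.0045,-0.004],-0.017],[[0.0005,0.009,-0.004],-0.035],[[0.001,0.0135,-0.004],-0.052],[[0.0016,0.018,-0.004],-0.07],[[0.0025,0.0225,-0.004],-0.087],[[0.0034,0.0269,-0.004],-0.105],[[0.0045,0.0313,-0.004],-0.122],[[0.0057,0.0356,-0.004],-0.14],[[0.0064,0.0378,-0.004],-0.148],[[0.0064,0.0378,-0.004],-0.148]]'

```text
clock: 20.72
tool_pos: [0.3964, -0.2354, 0.091]
eef_rot: [0.93, 0.368, -0.002, -0.004]
contact_force: [2.2, 5.7, 4.8]
opening: 0.195
```

```bash
python3 - <<'E'
from h import *
s=get_state()
go([.367,-.1795,.085],-84,s);print(s['opening']*88.1,s['moment'])
M=R.from_quat(s['eef_rot']).as_matrix();P=np.array([.467,-.1685])
d=s['tool_pos'][:2]-P;print(np.linalg.norm(d),np.degrees(np.arctan2(d[1],d[0]))%360, 'F tool',M.T@s['contact_force'])
E
```

```text
pos [ 0.3964 -0.2354  0.091 ] yaw -46.82 shift [ 0.0224 -0.081   0.0088] turn 0.3244 rows 6.0 t 20.7167 F [2.2 5.7 4.8] q [ 0.35  0.82  0.15  2.18 -0.61  0.19  0.24]
17.1633621874667 [ 1.08196108 -0.25304027 -0.12087192]
0.09724801858715458 223.4327405237553 F tool [ 5.46206977 -2.70768534 -4.76510562]
```

Call:
jog_arm --rows '[[[0,0.0023,0],-0.009],[[0.0002,0.0045,0],-0.017],[[0.0003,0.006,0],-0.026],[[0.0004,0.0075,0],-0.03],[[0.0004,0.0075,0],-0.03]]'

```text
clock: 21.13
tool_pos: [0.3993, -0.2383, 0.091]
eef_rot: [0.919, 0.395, -0.002, -0.006]
contact_force: [-0.5, 7.4, 6.7]
opening: 0.192
```

```bash
cat >> h.py <<'E'
def lev():
    s=get_state();M=R.from_quat(s['eef_rot']).as_matrix();P=np.array([.467,-.1685])
    d=s['tool_pos'][:2]-P;print(s['clock'],s['tool_pos'],np.linalg.norm(d),np.degrees(np.arctan2(d[1],d[0]))%360, 'F tool',M.T@s['contact_force'],'open',s['opening']*88.1)
E
python3 -c "
from h import *
lev()"
```

```text
21.1333 [ 0.39926405 -0.23827898  0.09096343] 0.09724846818441572 225.8511674101563 F tool [ 5.05132736 -5.531384   -6.66994458] open 16.884559409249388
```

Call:
jog_arm --rows '[[[0.0001,0.002,0],0],[[0.0002,0.004,0],0],[[0.0002,0.005,0],0],[[0.0002,0.005,0],0]]'

```text
clock: 21.47
tool_pos: [0.4, -0.239, 0.0909]
eef_rot: [0.919, 0.395, -0.003, -0.008]
contact_force: [-2.7, 10.2, 10.2]
opening: 0.199
```

```bash
python3 -c "
from h import *
lev()"
```

```text
21.4667 [ 0.40003064 -0.23903396  0.09087233] 0.09726219659481732 226.48498516328553 F tool [  5.5805292   -9.19871543 -10.00234476] open 17.529886431497133
```

Call:
jog_arm --rows '[[[0.0001,0.003,0],0],[[0.0002,0.006,0],0],[[0.0002,0.007,0],0],[[0.0002,0.007,0],0],[[0.0002,0.007,0],0]]'

```text
clock: 21.88
tool_pos: [0.4013, -0.2402, 0.0907]
eef_rot: [0.918, 0.396, -0.005, -0.012]
contact_force: [-8.0, 13.2, 15.7]
opening: 0.197
```

```bash
python3 -c "
from h import *
lev()"
```

```text
21.8833 [ 0.40125394 -0.24016327  0.09070959] 0.09725311655434479 227.46578252065302 F tool [  4.05528024 -15.26497231 -15.29087148] open 17.398457337037296
```

The tangential force is 15 N and the lever has stiffened. I'll open, retract up, and look.

Call:
jog_arm --rows '[[[0,0,0],0],[[0,0,0],0],[[0,0,0],0],[[0,0,0],0],[[0,0,0],0]]' --gripper 50

```text
clock: 22.3
tool_pos: [0.407, -0.2483, 0.0909]
eef_rot: [0.919, 0.394, -0.002, -0.002]
contact_force: [0.5, 0.0, -0.2]
opening: 0.548
```

Call:
jog_arm --rows '[[[0,0,-0.02],0],[[0,0,-0.06],0],[[0,0,-0.11],0],[[0,0,-0.15],0],[[0,0,-0.16],0],[[0,0,-0.16],0]]'

```text
clock: 22.8
tool_pos: [0.409, -0.2492, 0.213]
eef_rot: [0.919, 0.394, -0.001, 0.0]
contact_force: [-1.0, 0.0, -0.0]
opening: 0.568
```

```bash
python3 - <<'E'
from h import *
import pickle
s=get_state();im=snapshot('wrist');cv2.imwrite('pics/w14.png',im[:,:,::-1])
go([.489,-.083,.2],-14.4,s)
W=cam('wrist',s);P=[.467,-.1685]
for t,z in [("lever_grip",.076),("lever_pivot",.076),("jar_lid_center",.104)]:
    for k in mark_of(t,'wrist')[:2]:
        X=onz(W,k['pixel'],z);print(t,k,X.round(4),(np.degrees(np.arctan2(X[1]-P[1],X[0]-P[0]))%360-185.6)*np.pi/180)
E
```

```text
pos [ 0.409  -0.2492  0.213 ] yaw -43.57 shift [ 0.2341 -0.0754  0.017 ] turn -0.2546 rows 5.0 t 22.8 F [-1.  0. -0.] q [ 0.2   0.62  0.41  2.06 -0.46  0.55  0.17]
lever_grip {'pixel': [198.5, 304.2], 'p': 0.95} [ 0.397  -0.2398  0.076 ] 0.6967727078180711
lever_grip {'pixel': [8.7, 266.8], 'p': 0.7} [ 0.4875 -0.1051  0.076 ] -1.9809509697814747
```

View pics/w14.png

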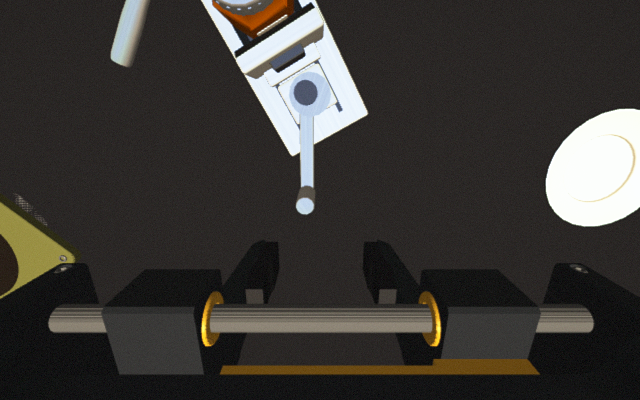

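The lever reads about 0.70 rad and stayed there after release. The jar is clamped. Now to the lid: I'll go above it with a clockwise starting yaw.

```bash
python3 -c "
from h import *
go([.490,-.0795,.2],-58)"
```

```text
pos [ 0.407  -0.2473  0.2096] yaw -43.56 shift [ 0.2384 -0.0739  0.0129] turn 0.126 rows 5.0 t 23.0 F [ 0.3 -0.5  0.7] q [ 0.2   0.62  0.4   2.07 -0.46  0.54  0.17]
```

Call:
jog_arm --rows '[[[0.04,-0.012,0],0.02],[[0.09,-0.028,0],0.05],[[0.14,-0.044,0],0.08],[[0.19,-0.06,0.005],0.11],[[0.225,-0.07,0.01],0.126],[[0.238,-0.074,0.013],0.126],[[0.238,-0.074,0.013],0.126],[[0.238,-0.074,0.013],0.126]]' --gripper 88

```text
clock: 23.67
tool_pos: [0.4894, -0.0811, 0.2004]
eef_rot: [0.961, 0.276, -0.004, -0.002]
contact_force: [-1.0, 1.0, -0.1]
opening: 0.996
```

```bash
python3 - <<'E'
from h import *
s=get_state();im=snapshot('wrist');cv2.imwrite('pics/w15.png',im[:,:,::-1])
go([.49,-.0795,.1075],-58,s)
W=cam('wrist',s)
for t,z in [("jar_lid_center",.104),("lever_pivot",.076)]:
    for k in mark_of(t,'wrist')[:2]:
        X=onz(W,k['pixel'],z);print(t,k,X.round(4))
print(proj(W,[.49,-.0795,.114]))
E
```

```text
pos [ 0.4894 -0.0811  0.2004] yaw -57.99 shift [ 0.0026 -0.0007  0.1239] turn 0.0001 rows 3.0 t 23.6667 F [-1.   1.  -0.1] q [-0.24  0.69  0.52  2.02 -0.6   0.6  -0.32]
jar_lid_center {'pixel': [208.8, 321.4], 'p': 0.8} [ 0.4918 -0.0809  0.104 ]
jar_lid_center {'pixel': [259.7, 381.8], 'p': 0.37} [ 0.4796 -0.1526  0.104 ]
[214.00162718 318.67772169]
```

View pics/w15.png

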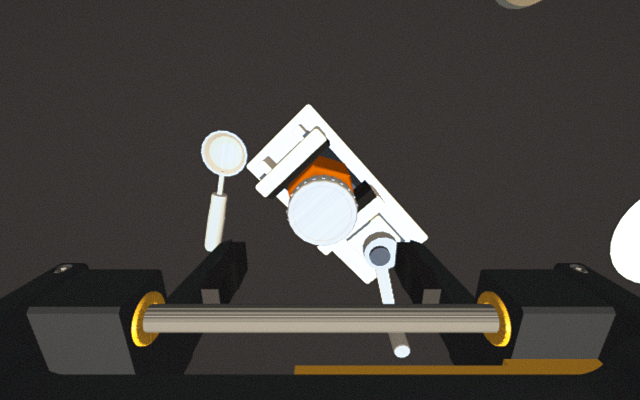

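The lid circle is centred at (322,211), so the lid is at about (0.4915, −0.0806). I'll descend over it.

Call:
jog_arm --rows '[[[0.0027,0.001,0.03],0],[[0.0027,0.001,0.07],0],[[0.0027,0.001,0.095],0],[[0.0027,0.001,0.11],0],[[0.0027,0.001,0.12],0],[[0.0027,0.001,0.124],0],[[0.0027,0.001,0.124],0],[[0.0027,0.001,0.124],0]]'

```text
clock: 24.48
tool_pos: [0.4921, -0.0801, 0.1088]
eef_rot: [0.961, 0.275, -0.002, -0.002]
contact_force: [-0.8, -0.2, -0.8]
opening: 0.995
```

```bash
python3 - <<'E'
from h import *
s=get_state();im=snapshot('wrist');cv2.imwrite('pics/w16.png',im[:,:,::-1])
go([.4915,-.0806,.1075],-58,s)
E
```

```text
pos [ 0.4921 -0.0801  0.1088] yaw -58.06 shift [-0.0011  0.0002  0.0018] turn -0.0005 rows 1.0 t 24.4833 F [-0.8 -0.2 -0.8] q [-0.13  0.83  0.33  2.07 -0.74  0.37 -0.2 ]
```

View pics/w16.png

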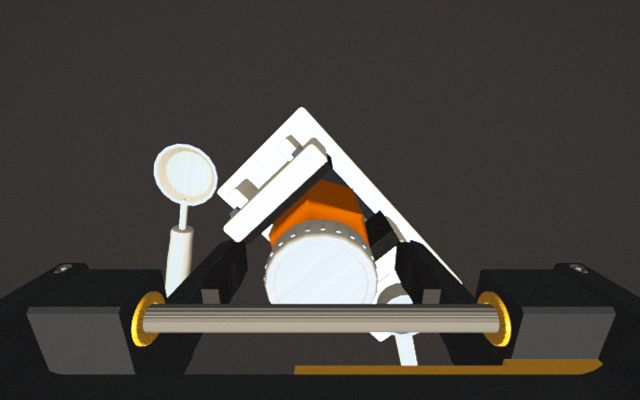

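Call:
jog_arm --rows '[[[0,0,0],0],[[0,0,0],0],[[0,0,0],0],[[0,0,0],0],[[0,0,0],0],[[0,0,0],0],[[0,0,0],0],[[0,0,0],0]]' --gripper 40 --newtons 40

```text
clock: 25.2
tool_pos: [0.4924, -0.08, 0.1084]
eef_rot: [0.961, 0.275, -0.002, -0.002]
contact_force: [1.0, -1.6, 1.3]
opening: 0.644
```

Call:
jog_arm --rows '[[[0,0,0],-0.02],[[0,0,0],-0.05],[[0,0,0],-0.08],[[0,0,0],-0.11],[[0,0,0],-0.14],[[0,0,0],-0.17],[[0,0,0],-0.2]]'

```text
clock: 25.78
tool_pos: [0.4919, -0.0793, 0.1084]
eef_rot: [0.887, 0.463, -0.002, -0.003]
contact_force: [1.1, -1.2, 3.3]
opening: 0.641
```

```bash
python3 - <<'E'
from h import *
s=get_state();im=snapshot('wrist');cv2.imwrite('pics/w17.png',im[:,:,::-1])
go([.4915,-.0806,.1075],-58,s);print(s['moment'],s['opening'])
E
```

```text
pos [ 0.4919 -0.0793  0.1084] yaw -34.89 shift [-0.0017  0.0006  0.0012] turn 0.2016 rows 4.0 t 25.7833 F [ 1.1 -1.2  3.3] q [-0.08  0.81  0.24  2.07 -0.58  0.33  0.04]
[-0.26033029  0.02548284 -0.38651211] 0.6414290151250372
```

View pics/w17.png

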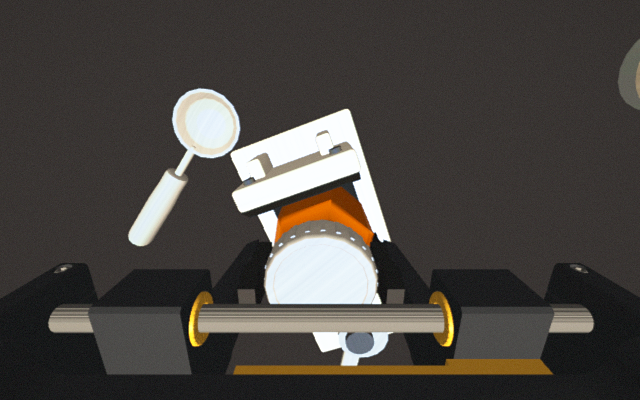

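The moment is 0.39 N·m, and the lid's stripes turn with the gripper while the jar stays in the clamp. I'll continue to about 1.45 rad.

Call:
jog_arm --rows '[[[0,0,0],-0.03],[[0,0,0],-0.065],[[0,0,0],-0.1],[[0,0,0],-0.135],[[0,0,0],-0.17],[[0,0,0],-0.205],[[0,0,0],-0.24],[[0,0,0],-0.275],[[0,0,0],-0.31],[[0,0,0],-0.345],[[0,0,0],-0.38],[[0,0,0],-0.415],[[0,0,0],-0.45],[[0,0,0],-0.48],[[0,0,0],-0.51],[[0,0,0],-0.53],[[0,0,0],-0.53],[[0,0,0],-0.53]]'

```text
clock: 27.33
tool_pos: [0.4896, -0.079, 0.1084]
eef_rot: [0.532, 0.847, -0.001, -0.006]
contact_force: [-2.3, 0.2, 7.2]
opening: 0.644
```

```bash
python3 - <<'E'
from h import *
s=get_state();im=snapshot('wrist');cv2.imwrite('pics/w18.png',im[:,:,::-1])
go([.4915,-.0806,.1075],-58,s);print(s['moment'],s['opening'])
E
```

```text
pos [ 0.4896 -0.079   0.1084] yaw 25.7 shift [-0.003   0.0014  0.0012] turn 0.7305 rows 12.0 t 27.3333 F [-2.3  0.2  7.2] q [ 0.04  0.79  0.04  2.07 -0.11  0.3   0.63]
[-0.17572946  0.62204919  0.02795951] 0.6438868955692864
```

View pics/w18.png

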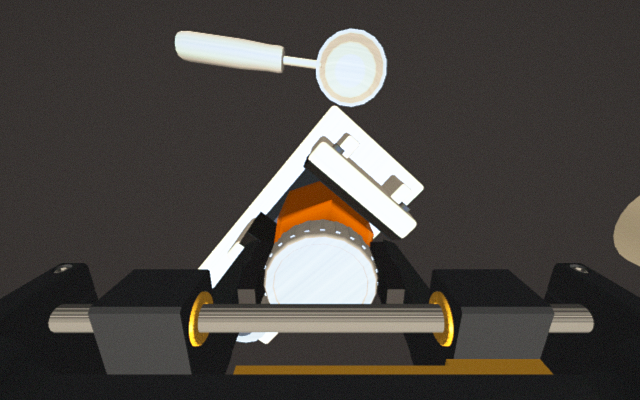

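The stripes hold the same angle relative to the gripper after the 1.46 rad turn. I'll release, lift and check.

Call:
jog_arm --rows '[[[0,0,0],0],[[0,0,0],0],[[0,0,0],0],[[0,0,0],0],[[0,0,0],0],[[0,0,0],0]]' --gripper 88

```text
clock: 27.88
tool_pos: [0.492, -0.0792, 0.1082]
eef_rot: [0.532, 0.847, -0.0, -0.003]
contact_force: [0.5, 0.1, 0.2]
opening: 0.999
```

Call:
jog_arm --rows '[[[0,0,-0.02],0],[[0,0,-0.06],0],[[0,0,-0.11],0],[[0,0,-0.16],0],[[0,0,-0.2],0],[[0,0,-0.22],0],[[0,0,-0.22],0],[[0,0,-0.22],0]]'

```text
clock: 28.55
tool_pos: [0.4931, -0.0798, 0.2737]
eef_rot: [0.532, 0.847, 0.0, -0.003]
contact_force: [-0.2, 0.4, -1.1]
opening: 1.0
```

```bash
python3 - <<'E'
from h import *
s=get_state();im=snapshot('wrist');cv2.imwrite('pics/w19.png',im[:,:,::-1])
W=cam('wrist',s);go([.38,.2,.35],25,s)
for t,z in [("lever_grip",.076),("lever_pivot",.076),("jar_lid_center",.104)]:
    for k in mark_of(t,'wrist')[:2]: print(t,k,onz(W,k['pixel'],z).round(4))
im=snapshot('scene')[120:300,180:420,::-1];cv2.imwrite('pics/s19.png',cv2.resize(im,None,fx=3,fy=3,interpolation=cv2.INTER_CUBIC))
E
```

```text
pos [ 0.4931 -0.0798  0.2737] yaw 25.67 shift [ 0.402   0.0254 -0.0999] turn 0.0058 rows 8.0 t 28.55 F [-0.2  0.4 -1.1] q [ 0.    0.51  0.1   1.93 -0.08  0.71  0.6 ]
lever_grip {'pixel': [255.4, 204.4], 'p': 0.81} [ 0.3994 -0.2342  0.076 ]
lever_pivot {'pixel': [234.7, 272.1], 'p': 0.74} [ 0.4675 -0.1685  0.076 ]
jar_lid_center {'pixel': [187.7, 317.4], 'p': 0.65} [ 0.4896 -0.0808  0.104 ]
```

View pics/w19.png

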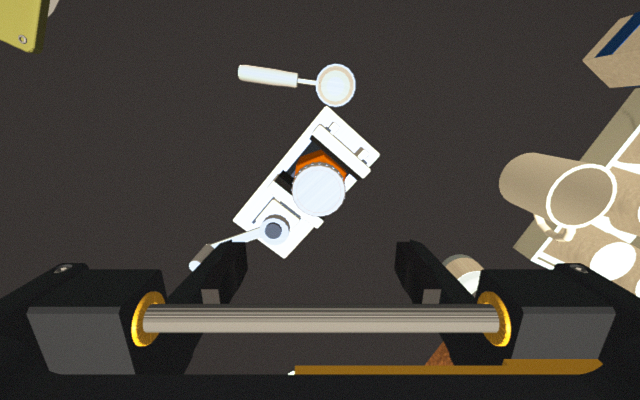

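View pics/s19.png

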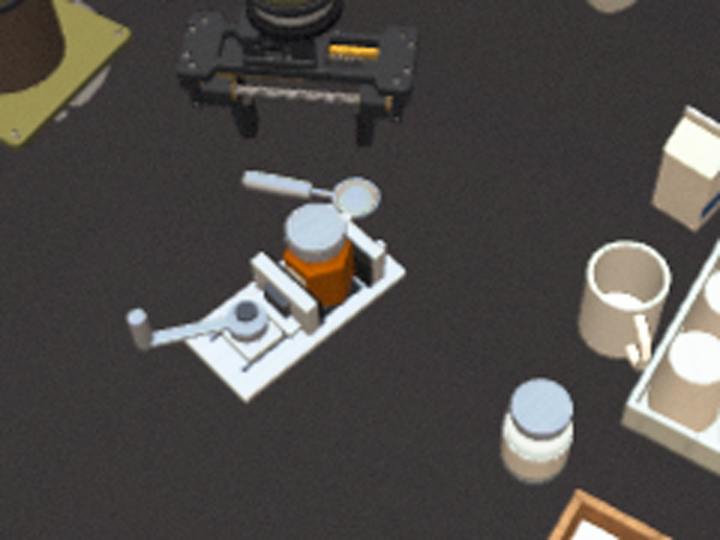

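The jar stands square in the clamp and the bystanders look unmoved. The network's grip point gives about 0.67 rad against 0.70 before, so I'll check the lever angle more precisely from the top camera with the arm moved away.

Call:
jog_arm --rows '[[[0.055,0,0],0],[[0.11,0,-0.02],0],[[0.165,0,-0.04],0],[[0.22,0.01,-0.06],0],[[0.27,0.015,-0.08],0],[[0.32,0.02,-0.1],0],[[0.36,0.025,-0.1],0],[[0.4,0.025,-0.1],0],[[0.4,0.025,-0.1],0],[[0.4,0.025,-0.1],0]]'

```text
clock: 29.63
tool_pos: [0.3794, 0.1998, 0.3491]
eef_rot: [0.531, 0.848, -0.001, -0.004]
contact_force: [0.9, -0.6, -0.3]
opening: 0.995
```

```bash
python3 - <<'E'
from h import *
go([.38,.2,.35],25)
im=snapshot('top');cv2.imwrite('pics/t20.png',im[:,:,::-1])
im=im[190:290,320:420,::-1];cv2.imwrite('pics/t20c.png',cv2.resize(im,None,fx=6,fy=6,interpolation=cv2.INTER_CUBIC))
im=cv2.imread('pics/top0.png')[190:290,320:420];cv2.imwrite('pics/t0c.png',cv2.resize(im,None,fx=6,fy=6,interpolation=cv2.INTER_CUBIC))
im=snapshot('scene');cv2.imwrite('pics/s20.png',im[:,:,::-1])
E
```

```text
pos [0.3794 0.1998 0.3491] yaw 25.92 shift [-0.0002  0.0008 -0.0012] turn 0.008 rows 1.0 t 29.6333 F [ 0.9 -0.6 -0.3] q [-0.66  0.31  0.11  2.   -0.05  0.84 -0.08]
```

View pics/t20c.png

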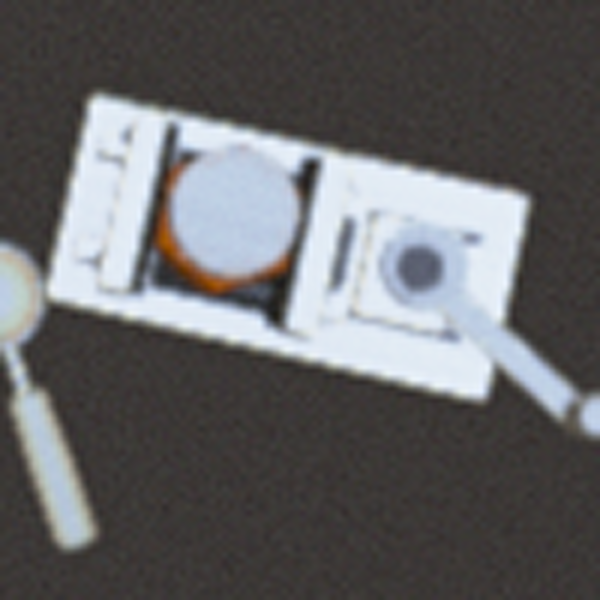

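View pics/t0c.png

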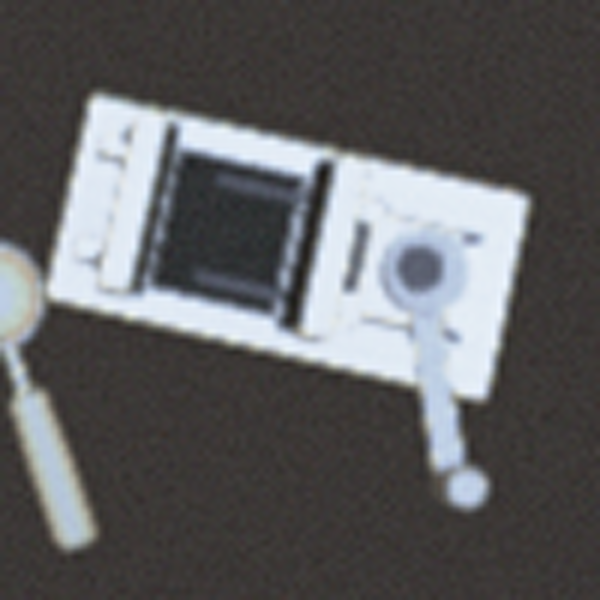

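View pics/t20.png

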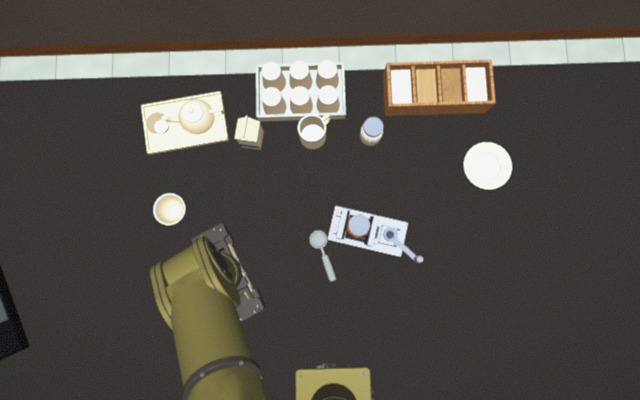

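```bash
python3 - <<'E'
from h import *
im=cv2.imread('pics/t20.png')[220:285,370:435];cv2.imwrite('pics/t20d.png',cv2.resize(im,None,fx=9,fy=9,interpolation=cv2.INTER_CUBIC))
im=cv2.imread('pics/top0.png')[220:285,370:435];cv2.imwrite('pics/t0d.png',cv2.resize(im,None,fx=9,fy=9,interpolation=cv2.INTER_CUBIC))
E
```

```text
(no output)
```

View pics/t20d.png

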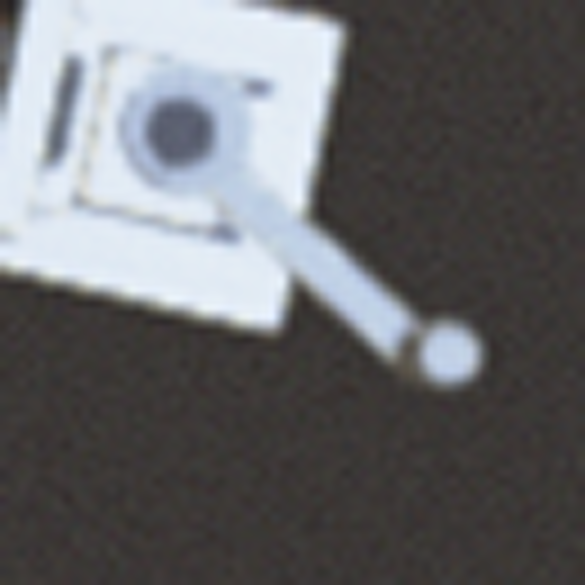

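View pics/t0d.png

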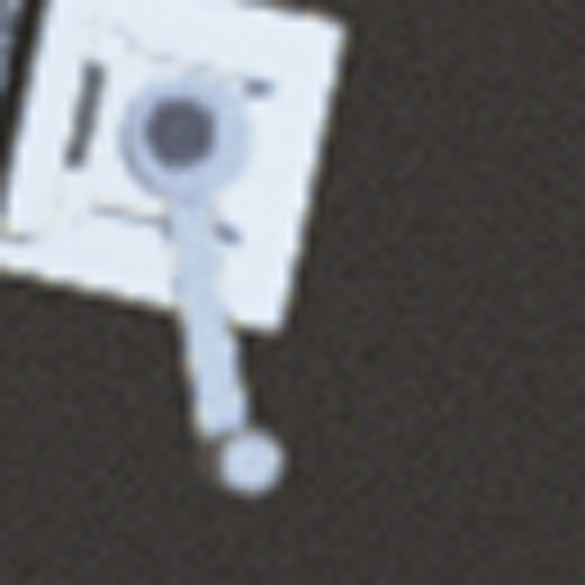

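```bash
python3 - <<'E'
from h import *
T=cam('top');f=lambda u,v,z:onz(T,[220+v/9,370+u/9],z)[:2]
a=f(250,462,.094);b=f(448,353,.094)
A=lambda d:np.degrees(np.arctan2(d[1],d[0]))%360
for h in(.04,.05,.06,.07,.076):
    p=f(180,131,h);print(h,p,np.linalg.norm(a-p),np.linalg.norm(b-p),'th0',np.radians(A(a-p)-185.5),'th',np.radians(A(b-p)-185.5),'diff',np.radians(A(b-p)-A(a-p)))
# chord, pivot from the two pins with r=.1
m=(a+b)/2;c=b-a;n=np.linalg.norm(c);print('chord angle',2*np.arcsin(n/.2))
# sliding jaw travel between t0 and t20: inner top edge
for n,p0,p1 in (("slide",(90,110),(68,110)),):
    print((f(*p0,.05)-f(*p1,.05))*1000)
E
```

```text
0.04 [ 0.46592958 -0.17408996] 0.10129603256366619 0.09838993602600644 th0 -0.01588821347801396 th 0.6714316642297997 diff 0.6873198777078137
0.05 [ 0.4653967  -0.17266398] 0.10088959370663095 0.09900631057802665 th0 -0.0013762364596064554 th 0.6855348045779296 diff 0.6869110410375361
0.06 [ 0.46486383 -0.17123799] 0.10050457116775459 0.09964213144809345 th0 0.013250028748466562 th 0.6994607002557885 diff 0.686210671507322
0.07 [ 0.46433095 -0.169812  ] 0.10014121197146972 0.10029702880415256 th0 0.02798560778361453 th 0.7132073728074725 diff 0.6852217650238579
0.076 [ 0.46401122 -0.16895641] 0.09993369374670075 0.10069896955003228 th0 0.03687725732524628 th 0.7213686468985241 diff 0.6844913895732778
chord angle 0.6867867864519753
[-0.20111864 -6.80348791]
```

From the top camera the lever travelled 0.687 rad and now sits at about 0.71, which matches the expected held rest. The bystanders' positions are unchanged from the first top image. One last check on lid slip: the stripes before and after the turn.

```bash
python3 - <<'E'
from h import *
a=[]
for n in('w16','w17','w18'):
    im=cv2.imread(f'pics/{n}.png')[215:305,255:385];im=cv2.createCLAHE(4,(4,4)).apply(cv2.cvtColor(im,cv2.COLOR_BGR2GRAY));a.append(cv2.resize(im,None,fx=2,fy=2,interpolation=cv2.INTER_CUBIC))
cv2.imwrite('pics/lids.png',np.hstack(a))
A=cv2.imread('pics/top0.png').astype(int);B=cv2.imread('pics/t20.png').astype(int)
d=(np.abs(A-B).sum(2)>120).astype(np.uint8);n,_,st,_=cv2.connectedComponentsWithStats(d);print([list(x) for x in st[1:] if x[4]>8])
E
```

```text
[[np.int32(268), np.int32(180), np.int32(30), np.int32(39), np.int32(806)], [np.int32(345), np.int32(216), np.int32(31), np.int32(30), np.int32(538)], [np.int32(375), np.int32(226), np.int32(7), np.int32(13), np.int32(55)], [np.int32(212), np.int32(228), np.int32(4), np.int32(4), np.int32(11)], [np.int32(219), np.int32(228), np.int32(5), np.int32(4), np.int32(13)], [np.int32(226), np.int32(239), np.int32(13), np.int32(23), np.int32(78)], [np.int32(151), np.int32(241), np.int32(77), np.int32(137), np.int32(5197)], [np.int32(403), np.int32(245), np.int32(21), np.int32(18), np.int32(152)], [np.int32(208), np.int32(250), np.int32(17), np.int32(27), np.int32(44)], [np.int32(390), np.int32(255), np.int32(12), np.int32(20), np.int32(135)], [np.int32(240), np.int32(266), np.int32(18), np.int32(31), np.int32(106)], [np.int32(238), np.int32(280), np.int32(8), np.int32(9), np.int32(23)], [np.int32(237), np.int32(288), np.int32(25), np.int32(30), np.int32(261)], [np.int32(239), np.int32(316), np.int32(4), np.int32(5), np.int32(15)], [np.int32(239), np.int32(361), np.int32(4), np.int32(4), np.int32(13)], [np.int32(200), np.int32(373), np.int32(4), np.int32(4), np.int32(15)], [np.int32(191), np.int32(372), np.int32(47), np.int32(28), np.int32(811)], [np.int32(23), np.int32(375), np.int32(47), np.int32(13), np.int32(169)]]
```

View pics/lids.png

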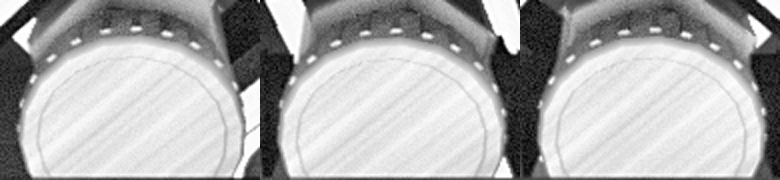

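The stripes keep the same angle in all three images, so the lid turned with the gripper by about 1.46 rad. The image difference shows only the jar, the clamp and the arm changed. Handing in.

```bash
python3 -c "
from plant import *
print(workorder.finish_job(),get_state()['clock'])"
```

```text
the job is handed in; nothing more can be done
the job is handed in; nothing more can be done
```

The honey jar is standing in the closed clamp with its lid loosened. I handed the job in at about 30 s.

**What I did:**
- Lifted the jar by its lid so it hung upright and set it down on the counter. The lid sat about 10 mm off the pad centre, so I re-centred the grip there.
- Turned the jar square to the jaws and lowered it until it met the clamp seat at the expected height.
- Swung the lever shut with about 15 N at the grip.
- Turned the lid anticlockwise by 1.46 rad.
- Let go and moved the arm clear.

**Last checks:**
- **Lever:** the top camera puts it at about 0.71 rad, with the jaw moved about 6.8 mm. The wrist network disagreed slightly, reading 0.70 before the lid turn and 0.67 after. I took that as network error, because the top camera's travel and the jaw movement both fit the held position.
- **Lid:** the stripes on the lid turned with the gripper, so it did not slip. The turning moment was about 0.39 N·m partway round, as expected, but only 0.03 N·m after the arm stopped. I had no direct reading of the lid angle.
- **Other things on the counter:** comparing top images from before and after shows changes only at the jar, the clamp and the arm.
- **Forces:** the highest I read was 29 N at the wrist, during the lever swing.

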